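# Cap the cream jar and pack it in its gift set

## Task

Pick out the lid that fits the open cream jar in the black capping nest, set it level on the neck, turn it backwards (anticlockwise) until the thread drops in, then screw it fully home while the jar stays in the nest. Then move the closed jar gently into its square pocket in the gift box, seated upright and fully down, and let go. Do not force the thread, and leave the bottles, the other lids and the sample jar as they are.

Things in the scene. Friction and masses are not known exactly. Their poses are not given: they have to be found in the camera images.
- jar: Open cream jar in the nest: opal white glass, square body 52 x 52 mm with rounded corners, flat shoulder 40 mm up, round neck above it. Convex foot: it narrows from full width 9 mm up to a flat 34 mm across at the bottom. 110 to 210 g. Closed it is 62 mm tall and can be lifted by its lid. Origin: centre of the underside; z up, x and y square to the body's sides.
- jar_rim (a point): Centre of the jar's mouth (foil sealed), level with the rim, 58 mm above the jar's origin. The neck is 42 mm across (48 mm over the ridges of the thread), its rim bevelled to 38 mm. Axes as the jar's. A level lid set down on the thread at any angle rests with its lower edge 48 to 53 mm above the jar's origin.
- thread_start (a point): Upper end of one thread ridge on the neck, 22.5 mm from the axis along the jar's +x, its top 54 mm above the jar's origin; two more at 120 degrees either side. Right-handed, three starts 5 mm apart in height, lead 15 mm a turn. When a lug of the lid is turned back over a start the thread drops in; from any angle that takes at most 125 degrees.
- lid: The lid that fits: plain aluminium, round, 56 mm across, 18.5 mm tall, 32 g, the middle in size of three loose lids; lies mouth down on the rubber mat. Skirt inside 50 mm across, ceiling 14.5 mm above the lower edge. Origin: centre of the lower edge, z up. As with a real cap, it climbs 15 mm a turn while turned anticlockwise on the thread, so a hand that holds it must rise with it.
- lug (a point): One of three lugs inside the lid's skirt, 23 mm from the axis along the lid's +x and 2 mm above the lower edge; the others at 120 degrees either side. Each is 2 mm thick and spans 14 degrees plus 2 mm; 44 mm across between tips.
- lid_top (a point): Centre of the lid's top, 18.5 mm above its lower edge. Lower edge above the jar's origin: 53 mm at the crest of the thread, 48 to 49 mm just after the drop (anticlockwise, seen from above), then 15 mm less a turn clockwise until fully home at 43.5 mm, 105 to 145 degrees later, where the ceiling meets the rim; up to 25 degrees more takes up 1 mm of play and makes it tight.
- nest: Capping nest bolted to the bench: black block 84 x 84 mm on an aluminium plate 112 (x) by 98 mm, top 33 mm above the bench. Its square pocket, 54 mm wide and 20 mm deep, keeps the jar from turning; the jar stands on its floor 13 mm above the bench. Origin: centre of the plate's underside; x and y along the pocket's sides.
- gift_box: Open kraft gift box, fixed, 200 mm (x) by 280 mm (y), walls 60 mm tall, 3 mm thick, pulp insert's top at 48 mm; lid folded back from the +y wall, sloping 200 mm out to the bench. Three bottles lie along x in the +y part; at the -y end are the jar's square pocket and, 98 mm from it along +x, a small round empty pocket not for the jar. Origin: centre of the underside, z up.
- pocket (a point): Centre of the floor of the jar's square pocket, at (-44, -82, 20) mm in the gift box's frame, sides along the box's x and y; 61 mm wide (67 at its chamfered mouth), 28 mm deep below the insert's top. Over the lowest 13 mm the sides slope in to a floor 43 mm square, so the convex foot centres itself. The seated jar's origin is at this point; its shoulder stands 12 mm above the insert.
- mat: Black rubber mat 220 x 220 mm, 3 mm thick, fixed; the lids, the sample jar and one bottle stand on it. Origin: centre of the underside.
- small_lid: Aluminium lid that does not fit, 44 mm across, 17 mm tall, on the mat. Leave alone. Origin: centre of the lower edge.
- large_lid: Aluminium lid that does not fit, 68 mm across, 22 mm tall, on the mat. Leave alone. Origin: centre of the lower edge.
- sample_jar: Small closed round jar, 45 mm across, 41.5 mm tall, opal with aluminium lid, on the mat. Leave alone. Origin: centre of the underside.
- mat_bottle: Amber dropper bottle standing near the middle of the mat, 33 mm across, 106 mm tall. Leave alone. Origin: centre of the underside.
- nest_bottle: Amber dropper bottle standing on the bench on the far side of the nest, 33 mm across, 106 mm tall. Leave alone. Origin: centre of the underside.
- front_bottle: Smaller amber dropper bottle standing on the bench on the robot's side of the nest, 28 mm across, 94 mm tall. Leave alone. Origin: centre of the underside.
- packed_large: Amber dropper bottle lying in the gift box, 40 mm across, 130 mm long, along the box's x; its top is 60 mm above the bench. Leave alone. Origin: under its middle, on the pocket floor.
- packed_medium: Amber dropper bottle lying in the gift box, 36 mm across, 118 mm long; its top is 56 mm above the bench. Leave alone. Origin: under its middle, on the pocket floor.
- packed_small: Amber dropper bottle lying in the gift box next to the jar's pocket, 33 mm across, 106 mm long; its top is 53 mm above the bench. Leave alone. Origin: under its middle, on the pocket floor.
Not all that is in view belongs to the job. Leave any turquoise look-alike of the lid alone.

How it is judged:
By the outcome, as a careful person would: the job done as asked, in the order asked, and still so for the second after the job is handed in, with the robot touching nothing.
It also fails if it takes over 58 s, if anything falls off the work surface, if the arm or the gripper's body presses on something with over 40 N, if the wrist force passes 120 N, or if a joint passes its speed limit or range.

## Robot

A 6-joint arm with a two-finger parallel gripper is mounted at the origin on the work surface. World frame = base frame: x ahead of the robot, y to its left, z up, the work surface at z = 0. Lengths are in m, angles in rad, forces in N, time in s.
With the tool pointing down it reaches from about 0.375 to 0.9 m from the base axis. Payload 3.1 kg.
Tool frame: the origin (TCP) lies on the front face of the gripper's body, between the roots of the fingers; the fingertips stand 73 mm ahead of it and the grasp point (between the pads) lies 54 mm ahead of it (manip.finger_overhang is the distance from the TCP to the fingertips, in m); z points along the fingers, y is the direction in which the jaws open and shut (so a half turn about z gives the same grasp; the last joint's range is limited). The gripper opens to 85 mm and grips with 20 to 120 N. Pads are 22 mm wide; open, the fingers measure 114 mm over their backs; the gripper's body (76 mm by 85 mm) begins 54 mm behind the grasp point. The pads swing forward as they close: fully open they stand 13 mm farther back than shut.
Start: joints at [-1.327, 0.527, 1.433, -0, 1.181, -0.178], TCP at [0.256, -0.57, 0.304] pointing down, gripper open.
Joint ranges: [-3.08, 3.08], [-0.75, 2.2], [0.22, 2.44], [-1.43, 4.57], [0, 2.65], [-2.85, 2.85]. Speed limits (rad/s): [2.79, 2.79, 3.14, 3.14, 3.14, 3.14].

## Interface

Orientations are given as a unit quaternion [x, y, z, w].
In Python, from station import manip gives the robot as it stands.
- The arm moves only by the tool apply_moves, never from a script. Its argument "increments" is a list that holds one entry, the list of rows, each a list of 4 numbers: the shift along the tool's x, y, z in m, then the turn about the tool's z in degrees. In form: [[[dx, dy, dz, spin], ...]]. A call has 1 to 5 rows; each row shifts and turns the pose as measured when the row begins, along the tool's axes as they then stand; what a row does not reach is not made up. A row lasts 1/10 s, in which the tool goes at most 50 mm and 8.59 degrees, less where a joint would pass 70% of its speed; a pose out of reach is approached as far as the arm can. A call with a gripper value outside its range is refused whole. "fingers" is the opening, from 0 (shut) to 1 (fully open), set as the call begins (left out, the last holds). The fingers move at their own pace and stop on an object; "newtons" is the grip in N (left out, the last holds). Time passes only in rows, so rows that do not move let the fingers close. It gives the time, the measured TCP pose, the force and the opening at its end, in the units of the state.
- manip.sense(): the state, without advancing time (a new reading comes with each control period).
- manip.snapshot(name): name is "side" or "top" or "wrist"; returns (picture, depth): 384x512x3 uint8, red, green, blue; 384x512 float32, m along the optical axis (not along the pixel's ray), 0 where there is no reading.
- manip.camera_model(name): a dict with "mtx" (3x3 intrinsics, pixels), "distortion" ([k1, k2, p1, p2, k3] as OpenCV has them; the pictures are not rectified), "R" (3x3) and "t" (3): a world point X has camera coordinates R X + t; the wrist camera has in their place "mount" (4x4, takes a point from camera to tool coordinates, whose origin is the TCP and whose axes are the flange's). Camera axes: x right, y down, z forward; pixel columns grow to the right and rows downward; lengths in m; the calibration is good to about 2 mm. A picture is of the moment at which its call begins: read the wrist's pose just before it. camera_model takes no time and is no camera call.
- manip.sign_off(): hands the job in, once; it reports no verdict.
The state is a dict: "t": time; "q": joint angles; "qd": joint speeds; "tau": joint torques, N m; "tcp_pos": TCP position; "tool_rot": TCP orientation; "force": force on the tool from outside, world axes, zero at the start; "ft_torque": the same for the moment, N m; "finger_gap": opening from 0.0 (shut) to 1.0 (fully open).
Only numpy, scipy, OpenCV 4.12 (cv2) and the standard library are available. Lean on these libraries where they do the work, as an engineer would, in place of code of your own. Each camera call takes 0.05 s, during which the arm holds its last target.

## Working session

There is one attempt and no reset: what is moved stays moved. The work goes in short steps, Python scripts to look and compute and a tool call to move; the robot and the scene stay as the last step left them, time stands still between calls to the robot, and variables do not carry over. Pictures are saved under pics/ and viewed, and the job is handed in when it is done.

Besides the shell and the picture viewer there is one more tool, called after ">>>" as name(argument=value, ...), one argument or row to a line, values as JSON. apply_moves: Moves the arm, as the interface text tells. Its arguments: {"type":"object","properties":{"increments":{"type":"array","items":{"type":"array","items":{"type":"array","items":{"type":"number"}}}},"fingers":{"type":"number"},"newtons":{"type":"number"}},"required":["increments"]}

```bash
ls; mkdir -p pics; cat > h.py <<'E'
import numpy as np, cv2
from station import manip
from scipy.spatial.transform import Rotation as Rt
def snap(name,fn):
    s=manip.sense(); p,d=manip.snapshot(name)
    cv2.imwrite(f'pics/{fn}.png',p[:,:,::-1]); np.savez(f'pics/{fn}.npz',d=d,pos=s['tcp_pos'],rot=s['tool_rot'],p=p,name=name)
    return p,d,s
def cloud(fn):
    z=np.load(f'pics/{fn}.npz'); name=str(z['name']); m=manip.camera_model(name)
    K=np.array(m['mtx']);D=np.array(m['distortion'],float)
    h,w=z['d'].shape; uu,vv=np.meshgrid(np.arange(w),np.arange(h))
    pts=cv2.undistortPoints(np.stack([uu,vv],-1).reshape(-1,1,2).astype(float),K,D).reshape(h,w,2)
    d=z['d'].astype(float); P=np.dstack([pts*d[...,None],d])
    if 'R' in m: W=(P-np.array(m['t']).ravel())@np.array(m['R'])
    else:
        M=np.array(m['mount']); T=P@M[:3,:3].T+M[:3,3]; R=Rt.from_quat(z['rot']).as_matrix(); W=T@R.T+z['pos']
    W[d==0]=np.nan
    return W,z['p']
def proj(fn,X):
    z=np.load(f'pics/{fn}.npz'); name=str(z['name']); m=manip.camera_model(name)
    K=np.array(m['mtx']);D=np.array(m['distortion'],float); X=np.atleast_2d(X)
    if 'R' in m: C=X@np.array(m['R']).T+np.array(m['t']).ravel()
    else:
        M=np.array(m['mount']); R=Rt.from_quat(z['rot']).as_matrix(); C=((X-z['pos'])@R-M[:3,3])@M[:3,:3]
    return cv2.projectPoints(C.reshape(-1,1,3),np.zeros(3),np.zeros(3),K,D)[0].reshape(-1,2)
E
python3 - <<'E'
from h import *
print(manip.sense())
for n in ['side','top','wrist']: snap(n,n+'0'); print(manip.camera_model(n))
E
```

```text
pics
{'t': 0.0, 'q': array([-1.32648467e+00,  5.28470416e-01,  1.43388874e+00,  3.58866719e-05,
        1.18137591e+00, -1.78513581e-01]), 'qd': array([ 0.00068554, -0.00036883, -0.00091032,  0.00130992, -0.00108456,
       -0.00130516]), 'tau': array([ 4.66799565e-05, -4.42353308e+01, -1.78028870e+01, -1.99877095e-04,
        8.24765302e-03,  1.17956282e-05]), 'tcp_pos': array([ 0.256353  , -0.56940669,  0.30293514]), 'tool_rot': array([ 9.77736337e-01,  2.09834478e-01, -1.86517130e-05, -1.07117343e-03]), 'force': array([-0.45447744,  0.21714052, -0.9585459 ]), 'ft_torque': array([ 0.03441421, -0.01428848, -0.01666793]), 'finger_gap': 1.0017951710142132}
{'mtx': array([[465.23946258,   0.        , 248.9214356 ],
       [  0.        , 465.23946258, 194.76314187],
       [  0.        ,   0.        ,   1.        ]]), 'distortion': array([-0.0352862,  0.       ,  0.       ,  0.       ,  0.       ]), 'R': array([[ 0.97970844, -0.20034275,  0.00584391],
       [-0.1023457 , -0.52513078, -0.84484497],
       [ 0.17232738,  0.82710365, -0.53497928]]), 't': array([-0.53593841,  0.07020862,  
[... 401 characters left out ...]
09821002e-01, -4.88719728e-03, -9.77727601e-01]]), 't': array([-0.06154937,  0.53807192,  1.44477031])}
{'mtx': array([[300.56919355,   0.        , 257.08354418],
       [  0.        , 300.56919355, 190.56566919],
       [  0.        ,   0.        ,   1.        ]]), 'distortion': array([0.02054658, 0.        , 0.        , 0.        , 0.        ]), 'mount': array([[ 3.73239608e-04, -9.53899455e-01, -3.00126124e-01,
         7.64227834e-02],
       [ 9.99999791e-01,  5.14474902e-04, -3.91561375e-04,
        -5.90624881e-04],
       [ 5.27917540e-04, -3.00125916e-01,  9.53899448e-01,
        -7.04684515e-02],
       [ 0.00000000e+00,  0.00000000e+00,  0.00000000e+00,
         1.00000000e+00]])}
```

View pics/top0.png

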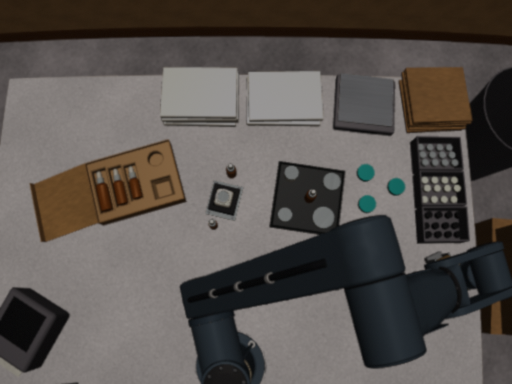

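View pics/side0.png

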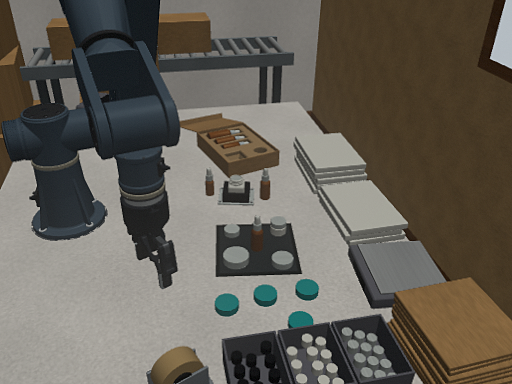

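View pics/wrist0.png

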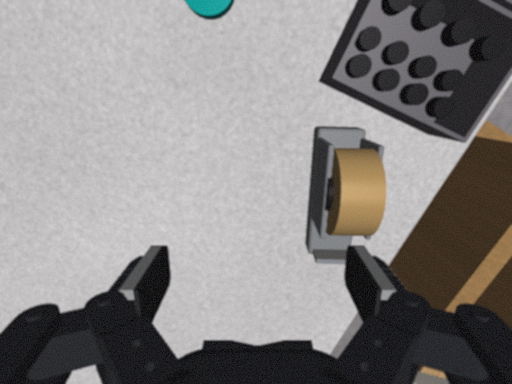

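Top view: mat spans about (271–344, 162–233). On it are discs at (291,172), (285,215), (323,217) and (332,181), and a bottle at (311,195). The nest is at (224,199), with bottles at (231,170) and (213,224). The box is at (137,182), with its square pocket at (161,187).

```bash
python3 - <<'E'
from h import *
p=cv2.imread('pics/top0.png'); c=p[130:250,20:360]
cv2.imwrite('pics/topz.png',cv2.resize(c,(800,282),interpolation=cv2.INTER_CUBIC)*1)
W,_=cloud('top0')
for n,u,v in [('a',291,172),('b',285,215),('c',323,217),('d',332,181),('jar',226,197),('pocket',161,187),('bench',255,180),('nestblk',213,208),('mat',300,210)]:
    print(n,W[v,u].round(4))
from scipy import ndimage
z=W[...,2]
# components on mat region
for lo,hi in [(0.012,0.06)]:
    m=(z>lo)&(z<0.2); m[:155]=0;m[240:]=0;m[:,:265]=0;m[:,350:]=0
    l,n=ndimage.label(m)
    for i in range(1,n+1):
        k=l==i
        if k.sum()<15: continue
        q=W[k]; ext=np.ptp(q,axis=0); print(k.sum(),q.mean(0).round(4),np.median(q[:,2]).round(4),ext.round(4),q.min(0).round(4),q.max(0).round(4))
E
```

```text
a [ 0.5942 -0.1912  0.0451]
b [ 0.4617 -0.1726  0.0164]
c [ 0.4544 -0.292   0.0219]
d [ 0.5702 -0.3242  0.0242]
jar [0.5087 0.0116 0.0698]
pocket [0.5499 0.2214 0.0227]
bench [ 0.5767 -0.0783  0.0078]
nestblk [0.4814 0.0537 0.0295]
mat [ 0.4791 -0.2213  0.0081]
183 [ 0.5906 -0.1907  0.0422] 0.044 [0.044  0.0447 0.0435] [ 0.5709 -0.2137  0.0128] [ 0.6148 -0.169   0.0562]
244 [ 0.5704 -0.3226  0.022 ] 0.0222 [0.0557 0.0564 0.0188] [ 0.5427 -0.3514  0.0125] [ 0.5984 -0.295   0.0313]
123 [ 0.5129 -0.2465  0.0691] 0.0668 [0.0301 0.0322 0.103 ] [ 0.5019 -0.266   0.0124] [ 0.532  -0.2338  0.1154]
381 [ 0.453  -0.2909  0.0252] 0.0253 [0.0675 0.0675 0.0227] [ 0.4196 -0.3247  0.014 ] [ 0.4871 -0.2572  0.0368]
157 [ 0.4634 -0.1705  0.0202] 0.0204 [0.0427 0.042  0.0148] [ 0.442  -0.1918  0.0129] [ 0.4847 -0.1498  0.0277]
```

View pics/topz.png

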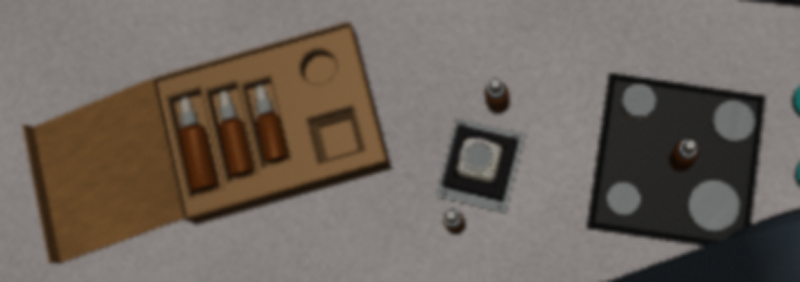

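```bash
python3 - <<'E'
from h import *
from scipy import ndimage
W,p=cloud('top0'); z=W[...,2]
def rect(m,name):
    q=W[m][:,:2].astype(np.float32)*1000; r=cv2.minAreaRect(q); print(name,m.sum(),np.array(r[0]).round(1),np.array(r[1]).round(1),round(r[2],1), 'zmed',np.median(W[m][:,2]).round(4))
def comp(m,u,v):
    l,n=ndimage.label(m); return l==l[v,u]
reg=np.zeros(z.shape,bool); reg[150:240,195:250]=1
rect(comp(reg&(z>.022)&(z<.2),226,197),'nest block+')
rect(comp(reg&(z>.047)&(z<.2),226,197),'jar')
rect(comp(reg&(z>.068)&(z<.2),226,197),'neck')
for u,v in [(231,168),(212,222)]:
    m=comp(reg&(z>.03)&(z<.2),u,v)
    q=W[m];print('bottle',m.sum(),q.mean(0),q.min(0),q.max(0), 'top', q[q[:,2]>q[:,2].max()-.02].mean(0))
reg=np.zeros(z.shape,bool); reg[130:230,80:192]=1
rect(comp(reg&(z>.04)&(z<.09),180,160),'box')
reg=np.zeros(z.shape,bool); reg[170:205,145:180]=1
rect(comp(reg&(z<.04)&(z>0.012),161,187),'pocket')
rect((lambda m:m)(ndimage.binary_opening((W[...,0]>.38)&(W[...,0]<.65)&(W[...,1]<-.11)&(W[...,1]>-.39)&(p.max(-1)<45)&(z<0.02))),'mat')
E
```

```text
nest block+ 717 [511.5  21.7] [84.6 85. ] 76.4 zmed 0.0365
jar 257 [510.9  21.9] [50.7 49.7] 77.1 zmed 0.0673
neck 113 [512.6  21.4] [41.9 39.6] 43.9 zmed 0.0713
bottle 104 [ 0.59338125 -0.00159985  0.07293313] [ 0.58313429 -0.01524253  0.03094399] [0.60920283 0.01348474 0.11369239] top [ 0.59777159 -0.00079143  0.10497481]
bottle 72 [0.42688544 0.05298105 0.07131282] [0.41682505 0.04227538 0.0342405 ] [0.44101678 0.06743491 0.09954155] top [0.42968607 0.05428406 0.09190168]
box 191244 [nan nan] [nan  0.] nan zmed nan
pocket 338 [545.4 214.2] [62.3 58.9] 16.5 zmed 0.0237
mat 3009 [ 517.9 -247.2] [216.  218.9] 81.4 zmed 0.004
```

>>> apply_moves(
  increments=[
    [[0.045, -0.011, 0.01, 0], [0.045, -0.011, 0.01, 0], [0.045, -0.011, 0.01, 0], [0.045, -0.011, 0.01, 0], [0.045, -0.011, 0.01, 0]],
  ],
)

```text
t: 0.65
tcp_pos: [0.4398, -0.4303, 0.2513]
tool_rot: [0.979, 0.203, -0.001, 0.002]
force: [0.1, 0.5, 0.7]
finger_gap: 1.001
```

>>> apply_moves(
  increments=[
    [[0.045, -0.011, 0.015, 0], [0.045, -0.011, 0.015, 0], [0.045, -0.011, 0.015, 0], [0.035, -0.01, 0.01, 0], [0, 0, 0, 0]],
  ],
)

```text
t: 1.15
tcp_pos: [0.5858, -0.3139, 0.1909]
tool_rot: [0.979, 0.206, -0.001, 0.0]
force: [-1.1, -0.3, -0.7]
finger_gap: 0.992
```

```bash
python3 - <<'E'
from h import *
print(manip.finger_overhang)
p,d,s=snap('wrist','w1'); print(s['t'],s['tcp_pos'],s['tool_rot'],s['q'],s['force'])
E
```

```text
0.0726
1.15 [ 0.58579429 -0.3138679   0.19092465] [ 9.78506490e-01  2.06211848e-01 -1.24442030e-03  4.16037445e-04] [-0.65885095  0.71161635  1.41820495 -0.00287105  1.0127505   0.49806248] [-1.06342838 -0.34242861 -0.7442311 ]
```

View pics/w1.png

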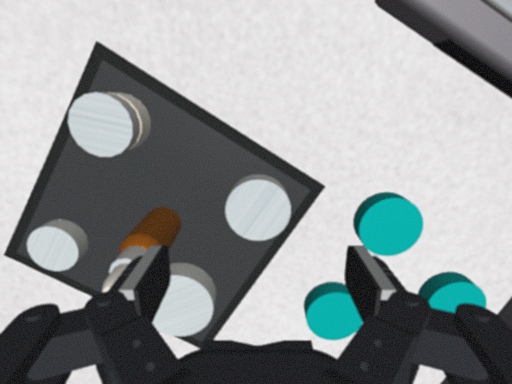

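The wrist view shows the 56 mm lid at (257,208). The sample jar is at (103,124), the small lid at (55,246), the bottle at (130,258), the large lid at (185,300), and the turquoise look-alikes are on the right.

```bash
cat >> h.py <<'E'
from scipy import ndimage
def disc(fn,u,v,zlo,zhi,zplane=None):
    """centre of bright top face around pixel by colour mask, centroid on plane"""
    W,p=cloud(fn); z=W[...,2]
    m=(z>zlo)&(z<zhi); l,n=ndimage.label(m); m=l==l[v,u]
    q=W[m]
    r=cv2.minEnclosingCircle((q[:,:2]*1000).astype(np.float32))
    return m,q,r
def totool(fn,X):
    z=np.load(f'pics/{fn}.npz'); return (np.asarray(X)-z['pos'])@Rt.from_quat(z['rot']).as_matrix()
E
python3 - <<'E'
from h import *
W,p=cloud('w1')
print(W[208,257],W[150,300],'bench',W[150,330], W[60,250])
m,q,r=disc('w1',257,208,.0165,.03); print(m.sum(),q.mean(0),np.median(q[:,2]),r)
# fingers
z=np.load('pics/w1.npz')
T=totool('w1',W); 
for (a,b) in [(135,175),(340,400)]:
    k=np.zeros(m.shape,bool); k[235:330,a:b]=1; k&=(T[...,2]<.09)
    t=T[k]; print(k.sum(), np.nanpercentile(t[:,2],[50,90,98,100]), t[np.nanargmax(t[:,2])], t[:,1].min(),t[:,1].max())
E
```

```text
[ 0.57177432 -0.31928767  0.02170808] [ 0.62883191 -0.33526216 -0.00070999] bench [ 6.39443224e-01 -3.59068838e-01 -3.25116822e-05] [ 0.677464   -0.26653207  0.00080125]
3209 [ 0.57125115 -0.32044376  0.02179075] 0.021845609406432792 ((569.9078979492188, -320.74310302734375), 28.320405960083008)
2361 [0.03576902 0.05205263 0.05710773 0.05974262] [-0.00177962 -0.04378094  0.05974262] -0.055574381315140295 -0.027588768124422118
3579 [0.03052592 0.04977871 0.05602536 0.05978634] [-0.0073516   0.04243181  0.05978634] 0.026063106006841988 0.05574895736209074
```

```bash
python3 - <<'E'
from h import *
for lo in (.0195,.0205):
    m,q,r=disc('w1',257,208,lo,.03); c=np.array([q[:,0].mean(),q[:,1].mean(),.0215]); print(m.sum(),c,r); print('tool',totool('w1',c))
E
```

```text
3156 [ 0.5709276  -0.32061412  0.0215    ] ((569.8740844726562, -320.7585754394531), 28.293209075927734)
tool [-1.58830981e-02  1.21879110e-04  1.69466676e-01]
3090 [ 0.57074919 -0.32066669  0.0215    ] ((570.0200805664062, -321.0437927246094), 28.08615493774414)
tool [-1.60675435e-02  9.79818776e-05  1.69467150e-01]
```

>>> apply_moves(
  increments=[
    [[-0.008, 0.0, 0.01, 0], [-0.007, 0, 0.02, 0], [0, 0, 0.02, 0], [0, 0, 0, 0]],
  ],
  fingers=0.8,
  newtons=40,
)

```text
t: 1.6
tcp_pos: [0.5657, -0.3259, 0.1401]
tool_rot: [0.979, 0.204, -0.002, 0.002]
force: [-0.4, 0.1, 0.7]
finger_gap: 0.798
```

```bash
python3 - <<'E'
from h import *
p,d,s=snap('wrist','w2'); print(s['t'],s['tcp_pos'],s['tool_rot'],s['finger_gap'])
W,p=cloud('w2'); T=totool('w2',W)
for (a,b) in [(100,230),(300,420)]:
    k=np.zeros(d.shape,bool); k[200:340,a:b]=1; k&=(W[...,2]>.035)&(T[...,2]<.09)&(abs(T[...,1])<.06)
    t=T[k]; print(k.sum(), np.nanpercentile(t[:,2],[90,98,100]), t[np.nanargmax(t[:,2])], t[:,1].min(),t[:,1].max())
E
```

```text
1.6 [ 0.56570143 -0.32592116  0.14008862] [ 0.97897776  0.20394638 -0.00241939  0.00159912] 0.79817931000311
5870 [0.04949421 0.05962513 0.06545428] [-0.00235582 -0.03528059  0.06545428] -0.0565454222031596 -0.019489649672966628
6073 [0.04913006 0.05970225 0.06585491] [-0.00196712  0.03399996  0.06585491] 0.01852624963061704 0.05659502817962902
```

View pics/w2.png

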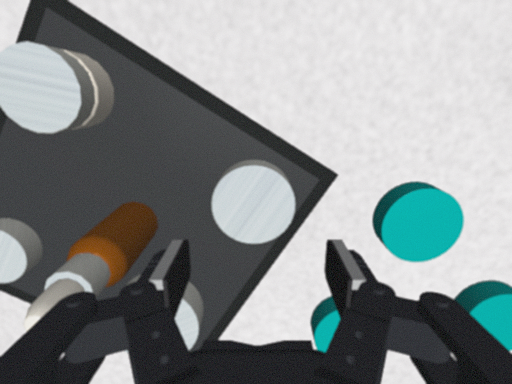

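The lid now shows at (253,202), between the open tips at (175,245) and (345,245).

```bash
python3 - <<'E'
from h import *
for lo in (.0195,.0205):
    m,q,r=disc('w2',253,202,lo,.03); c=np.array([q[:,0].mean(),q[:,1].mean(),.0215]); print(m.sum(),c,r,np.median(q[:,2])); print('tool',totool('w2',c))
E
```

```text
5147 [ 0.57104811 -0.32049058  0.0215    ] ((569.8988647460938, -320.89654541015625), 28.119903564453125) 0.021880400477893913
tool [ 0.00770944 -0.003098    0.11854242]
5064 [ 0.57095824 -0.32044185  0.0215    ] ((569.8988647460938, -320.89654541015625), 28.119903564453125) 0.02189818633976264
tool [ 0.00764649 -0.00317856  0.11854259]
```

>>> apply_moves(
  increments=[
    [[0.007, -0.003, 0.012, 0], [0, 0, 0.02, 0], [0, 0, 0.015, 0], [0, 0, 0, 0]],
  ],
)

```text
t: 2.05
tcp_pos: [0.5719, -0.3247, 0.0956]
tool_rot: [0.979, 0.202, 0.0, 0.005]
force: [-0.4, 0.9, -0.2]
finger_gap: 0.804
```

```bash
cat > st.py <<'E'
from h import *
def st(tgt=None):
    s=manip.sense(); R=Rt.from_quat(s['tool_rot']).as_matrix()
    print('t',round(s['t'],2),'tcp',s['tcp_pos'].round(4),'yaw',round(np.degrees(np.arctan2(R[1,0],R[0,0])),2),'tilt z',R[:,2].round(4),'q6',s['q'][5].round(3),'F',s['force'].round(1),'M',s['ft_torque'].round(2),'gap',round(s['finger_gap'],3),'grasp',(s['tcp_pos']+R@[0,0,.06]).round(4))
    if tgt is not None: print('tool delta',((np.array(tgt)-s['tcp_pos'])@R).round(4))
    return s
E
python3 - <<'E'
from st import *
s=st([.5709,-.3206,.074])
E
```

```text
t 2.05 tcp [ 0.5719 -0.3247  0.0956] yaw 23.26 tilt z [ 0.0031 -0.0102 -0.9999] q6 0.486 F [-0.4  0.9 -0.2] M [-0.04 -0.    0.01] gap 0.804 grasp [ 0.5721 -0.3253  0.0356]
tool delta [ 0.0007 -0.0044  0.0215]
```

>>> apply_moves(
  increments=[
    [[0, 0, 0, 0], [0, 0, 0, 0]],
  ],
)

```text
t: 2.25
tcp_pos: [0.5723, -0.3249, 0.096]
tool_rot: [0.979, 0.202, 0.001, 0.006]
force: [-0.4, -1.1, -0.2]
finger_gap: 0.796
```

```bash
python3 - <<'E'
from st import *
s=st([.5709,-.3206,.074])
E
```

```text
t 2.25 tcp [ 0.5723 -0.3249  0.096 ] yaw 23.26 tilt z [ 0.0037 -0.0107 -0.9999] q6 0.487 F [-0.4 -1.1 -0.2] M [-0.03 -0.06 -0.02] gap 0.796 grasp [ 0.5725 -0.3255  0.036 ]
tool delta [ 0.0004 -0.0048  0.0219]
```

>>> apply_moves(
  increments=[
    [[0.0005, -0.005, 0.005, 0], [0, -0.001, 0.006, 0], [0, 0, 0.006, 0], [0, 0, 0, 0]],
  ],
)

```text
t: 2.65
tcp_pos: [0.5713, -0.3191, 0.0797]
tool_rot: [0.979, 0.202, 0.002, 0.007]
force: [-0.3, -0.2, -0.4]
finger_gap: 0.798
```

```bash
python3 - <<'E'
from st import *
s=st([.5709,-.3206,.074])
E
```

```text
t 2.65 tcp [ 0.5713 -0.3191  0.0797] yaw 23.29 tilt z [ 0.0065 -0.0128 -0.9999] q6 0.492 F [-0.3 -0.2 -0.4] M [ 0.03 -0.04  0.02] gap 0.798 grasp [ 0.5717 -0.3198  0.0197]
tool delta [-0.001   0.0012  0.0057]
```

>>> apply_moves(
  increments=[
    [[-0.001, 0.0005, 0.004, 0], [0, 0, 0.003, 0], [0, 0, 0, 0]],
  ],
)

```text
t: 2.95
tcp_pos: [0.5706, -0.3201, 0.0718]
tool_rot: [0.979, 0.202, 0.002, 0.007]
force: [0.0, 1.1, -0.4]
finger_gap: 0.8
```

```bash
python3 - <<'E'
from st import *
s=st([.5709,-.3206,.074])
E
```

```text
t 2.95 tcp [ 0.5706 -0.3201  0.0718] yaw 23.3 tilt z [ 0.0065 -0.0129 -0.9999] q6 0.491 F [ 0.   1.1 -0.4] M [-0.01 -0.01 -0.02] gap 0.8 grasp [ 0.571  -0.3209  0.0118]
tool delta [ 0.0001  0.0006 -0.0022]
```

>>> apply_moves(
  increments=[
    [[0, 0, -0.003, 0], [0, 0, 0, 0]],
  ],
)

```text
t: 3.15
tcp_pos: [0.5706, -0.3203, 0.0749]
tool_rot: [0.979, 0.202, 0.002, 0.007]
force: [0.7, 0.4, -0.3]
finger_gap: 0.8
```

>>> apply_moves(
  increments=[
    [[0, 0, 0, 0], [0, 0, 0, 0], [0, 0, 0, 0]],
  ],
  fingers=0.0,
  newtons=40,
)

```text
t: 3.45
tcp_pos: [0.571, -0.3206, 0.0759]
tool_rot: [0.979, 0.202, 0.002, 0.008]
force: [-0.4, 0.5, -0.4]
finger_gap: 0.638
```

```bash
python3 - <<'E'
from st import *
s=st([.5709,-.3206,.074])
E
```

```text
t 3.45 tcp [ 0.571  -0.3206  0.0759] yaw 23.29 tilt z [ 0.0076 -0.0138 -0.9999] q6 0.491 F [-0.4  0.5 -0.4] M [0.04 0.04 0.05] gap 0.638 grasp [ 0.5714 -0.3214  0.0159]
tool delta [-0.0001 -0.      0.0019]
```

>>> apply_moves(
  increments=[
    [[0, 0, -0.01, 0], [0, 0, -0.025, 0], [0, 0, -0.035, 0], [0, 0, -0.035, 0], [0, 0, -0.01, 0]],
  ],
)

```text
t: 3.95
tcp_pos: [0.5689, -0.3181, 0.1934]
tool_rot: [0.979, 0.202, 0.0, 0.005]
force: [1.7, 0.1, 0.4]
finger_gap: 0.644
```

```bash
python3 - <<'E'
from st import *
s=st([.4815,.0087,.21])
snap('wrist','w3')
E
```

```text
t 3.95 tcp [ 0.5689 -0.3181  0.1934] yaw 23.28 tilt z [ 0.0025 -0.0096 -1.    ] q6 0.489 F [1.7 0.1 0.4] M [ 0.   -0.06  0.03] gap 0.644 grasp [ 0.5691 -0.3187  0.1334]
tool delta [ 0.0489 -0.3345 -0.02  ]
```

View pics/w3.png

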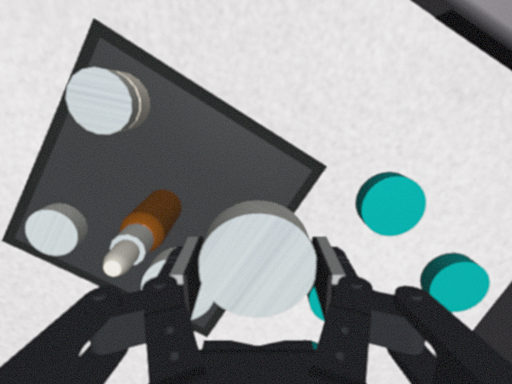

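The lid sits in the jaws, its top centred at about (258,258).

```bash
cat > plan.py <<'E'
from st import *
def plan(tgt,yaw=None,n=None,vmax=.035):
    s=manip.sense(); R=Rt.from_quat(s['tool_rot']).as_matrix(); y0=np.degrees(np.arctan2(R[1,0],R[0,0]))
    d=np.array(tgt)-s['tcp_pos']; dy=0 if yaw is None else yaw-y0
    n=n or int(max(np.ceil(np.linalg.norm(d)/vmax),np.ceil(abs(dy)/8.5),1))
    rows=[]
    for k in range(n):
        a=-np.radians(dy/n*k); Rk=R@Rt.from_euler('z',a).as_matrix()
        rows.append([*(d/n@Rk).round(4),round(-dy/n,2)])
    print([[float(x) for x in r] for r in rows])
E
python3 - <<'E'
from plan import *
W,p=cloud('w3'); T=totool('w3',W)
m=(T[...,2]<.09)&(abs(T[...,1])<.024)&(T[...,2]>.04)&(abs(T[...,0])<.035); m[:190]=0;m[330:]=0
q=T[m]; print(m.sum(),np.median(q[:,2]),q.min(0),q.max(0))
# plane fit to top and chord-based circle fit on edges
zt=np.median(q[:,2]); A=np.c_[q[:,:2],np.ones(len(q))]; k=abs(q[:,2]-zt)<.003; c=np.linalg.lstsq(A[k],q[k,2],rcond=None)[0]; print('plane',c)
m2=m&(abs(T[...,2]-(T[...,:2]@c[:2]+c[2]))<.0015)
l,n=ndimage.label(m2); m2=l==l[258,258]; q=T[m2]
# circle fit using top (x max) and bottom (x min) edges per column
e=[]
for u in range(215,302,3):
    v=np.where(m2[:,u])[0]; e+= [T[v[0],u,:2],T[v[-1],u,:2]]
e=np.array(e); B=np.c_[2*e,np.ones(len(e))]; s=np.linalg.lstsq(B,(e**2).sum(1),rcond=None)[0]; print('circle',s[:2],np.sqrt(s[2]+s[0]**2+s[1]**2))
plan([.519,-.023,.215],100)
E
```

```text
10261 0.05384908286004707 [-0.02923    -0.02399897  0.0515515 ] [0.02725654 0.02398439 0.07269967]
plane [0.00254433 0.01378236 0.05380154]
circle [-0.00091024 -0.00033255] 0.02776599366166289
[[0.0071, -0.0291, -0.0024, -7.67], [0.0109, -0.0279, -0.0024, -7.67], [0.0145, -0.0261, -0.0024, -7.67], [0.0179, -0.024, -0.0024, -7.67], [0.0209, -0.0214, -0.0024, -7.67], [0.0236, -0.0184, -0.0024, -7.67], [0.0258, -0.0151, -0.0024, -7.67], [0.0276, -0.0115, -0.0024, -7.67], [0.0289, -0.0077, -0.0024, -7.67], [0.0297, -0.0038, -0.0024, -7.67]]
```

>>> apply_moves(
  increments=[
    [[0.007, -0.029, -0.0024, -7.7], [0.011, -0.028, -0.0024, -7.7], [0.0145, -0.026, -0.0024, -7.7], [0.018, -0.024, -0.0024, -7.7], [0.021, -0.0215, -0.0024, -7.7]],
  ],
)

```text
t: 4.5
tcp_pos: [0.5407, -0.17, 0.2007]
tool_rot: [0.853, 0.522, -0.002, 0.005]
force: [-0.7, 0.1, 0.4]
finger_gap: 0.642
```

```bash
python3 - <<'E'
from plan import *
st(); plan([.519,-.023,.215],100)
E
```

```text
t 4.5 tcp [ 0.5407 -0.17    0.2007] yaw 62.88 tilt z [ 0.0017 -0.0106 -0.9999] q6 -0.018 F [-0.7  0.1  0.4] M [0.01 0.05 0.03] gap 0.642 grasp [ 0.5408 -0.1707  0.1407]
[[0.0242, -0.0173, -0.0032, -7.42], [0.0262, -0.014, -0.0032, -7.42], [0.0278, -0.0105, -0.0032, -7.42], [0.0289, -0.0068, -0.0032, -7.42], [0.0295, -0.003, -0.0032, -7.42]]
```

>>> apply_moves(
  increments=[
    [[0.024, -0.017, -0.003, -7.5], [0.026, -0.014, -0.003, -7.5], [0.028, -0.0105, -0.003, -7.5], [0.029, -0.007, -0.003, -7.5], [0.025, -0.003, -0.003, -5]],
  ],
)

```text
t: 5.0
tcp_pos: [0.5118, -0.0207, 0.2091]
tool_rot: [0.647, 0.763, -0.006, -0.002]
force: [0.3, 0.2, -0.8]
finger_gap: 0.638
```

>>> apply_moves(
  increments=[
    [[0, 0, 0, 0]],
  ],
)

```text
t: 5.1
tcp_pos: [0.5097, -0.0177, 0.2083]
tool_rot: [0.645, 0.764, -0.006, -0.004]
force: [0.0, -0.3, -0.2]
finger_gap: 0.641
```

```bash
python3 - <<'E'
from plan import *
st(); snap('wrist','w4'); plan([.519,-.023,.215],100)
E
```

```text
t 5.1 tcp [ 0.5097 -0.0177  0.2083] yaw 99.63 tilt z [-0.014  -0.0043 -0.9999] q6 -0.412 F [ 0.  -0.3 -0.2] M [-0.03  0.03  0.05] gap 0.641 grasp [ 0.5089 -0.018   0.1483]
[[-0.0053, 0.0077, -0.0069, -0.49]]
```

View pics/w4.png

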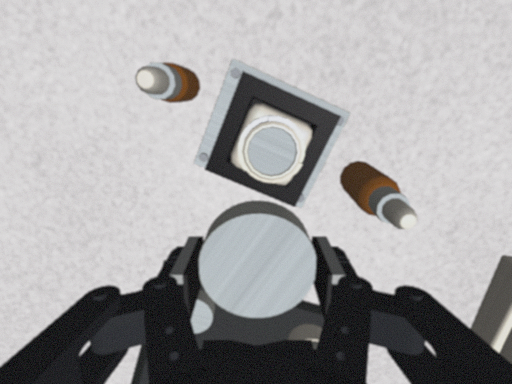

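Neck with foil is at about (271,150), the nest around it, bottles at (165,82) and (375,190). The lid is in hand at (258,262).

```bash
python3 - <<'E'
from plan import *
W,p=cloud('w4'); T=totool('w4',W); z=W[...,2]
print('bench',W[250,60],'foil',W[150,271])
for lo in (.060,.066,.068):
    m=(z>lo)&(z<.085); m[:90]=0; m[200:]=0; m[:,:220]=0; m[:,330:]=0
    l,n=ndimage.label(m); m=l==l[150,271]; q=W[m]; print(m.sum(),q.mean(0),cv2.minEnclosingCircle((q[:,:2]*1000).astype(np.float32)))
cv2.imwrite('pics/w4z.png',cv2.resize(cv2.imread('pics/w4.png')[50:210,190:360],None,fx=4,fy=4,interpolation=cv2.INTER_CUBIC))
# lid in hand again
m=(T[...,2]<.09)&(abs(T[...,1])<.024)&(T[...,2]>.04)&(abs(T[...,0])<.035); m[:190]=0;m[330:]=0
q=T[m];A=np.c_[q[:,:2],np.ones(len(q))]; k=abs(q[:,2]-np.median(q[:,2]))<.003; c=np.linalg.lstsq(A[k],q[k,2],rcond=None)[0]; print('plane',c)
E
```

```text
bench [ 0.31783997 -0.1274221   0.00061681] foil [0.5099569  0.02393728 0.0692778 ]
3545 [0.51033102 0.02457665 0.06891826] ((510.6176452636719, 23.197383880615234), 24.145906448364258)
2951 [0.51042683 0.02403469 0.06982924] ((510.64752197265625, 23.247379302978516), 24.074161529541016)
2716 [0.51052143 0.02382891 0.07007496] ((510.7820739746094, 23.04572105407715), 21.484609603881836)
plane [0.00239662 0.01249959 0.05378268]
```

View pics/w4z.png

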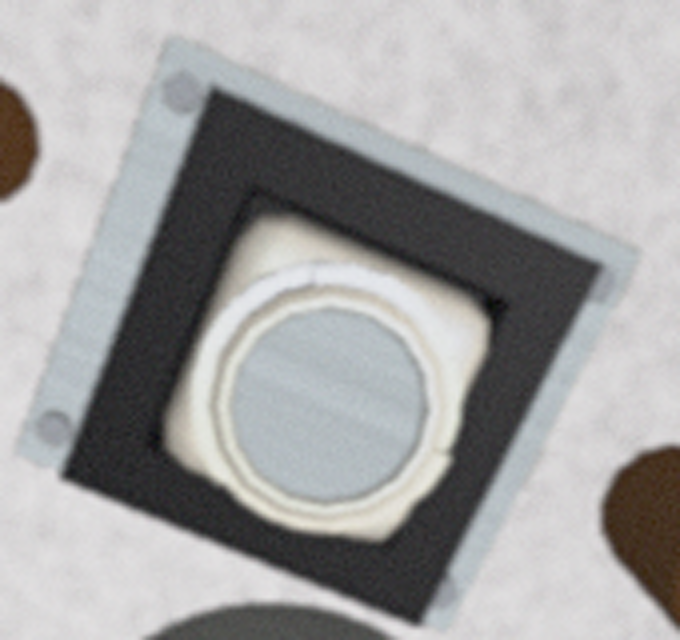

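```bash
python3 - <<'E'
from plan import *
W,p=cloud('w4'); g=p.astype(int)
# foil mask: bluish gray vs cream rim
m=(g[...,2]-g[...,0]>3); m[:118]=0;m[185:]=0;m[:,:235]=0;m[:,310:]=0
m=ndimage.binary_opening(m); l,n=ndimage.label(m); m=l==l[150,271]; v,u=np.where(m); print(m.sum(),u.mean(),v.mean(),np.ptp(u),np.ptp(v))
print('foil c',W[m].mean(0), cv2.minEnclosingCircle((W[m][:,:2]*1000).astype(np.float32)))
E
```

```text
1760 271.7772727272727 150.64829545454546 48 47
foil c [nan nan nan] ((510.530517578125, 23.369352340698242), 16.957849502563477)
```

```bash
cat >> plan.py <<'E'
LID=np.array([-.001,-.0006,.0723])
def lid(tgt_low,**k):
    s=manip.sense(); R=Rt.from_quat(s['tool_rot']).as_matrix()
    low=s['tcp_pos']+R@LID; nrm=R@np.array([.0025,.0138,-1])
    print('lid low',low.round(4),'normal',nrm.round(4))
    plan(np.array(tgt_low)-R@LID,**k)
E
python3 - <<'E'
from plan import *
st(); lid([.5106,.0236,.105])
E
```

```text
t 5.15 tcp [ 0.5104 -0.019   0.2082] yaw 99.51 tilt z [-0.0131 -0.0051 -0.9999] q6 -0.411 F [-0.1  1.  -0.4] M [-0.03 -0.04 -0.01] gap 0.639 grasp [ 0.5096 -0.0193  0.1482]
lid low [ 0.509  -0.0205  0.1359] normal [0.0263 0.0099 0.9997]
[[0.0217, 0.0046, 0.0153, 0.0], [0.0217, 0.0046, 0.0153, 0.0]]
```

>>> apply_moves(
  increments=[
    [[0.011, 0.002, 0, 0], [0.011, 0.002, 0, 0], [0.011, 0.002, 0, 0], [0.009, 0.002, 0, 0], [0, 0, 0, 0]],
  ],
)

```text
t: 5.65
tcp_pos: [0.5127, 0.0244, 0.2063]
tool_rot: [0.649, 0.761, -0.006, -0.003]
force: [0.5, -0.2, -0.4]
finger_gap: 0.641
```

```bash
python3 - <<'E'
from plan import *
st(); lid([.5106,.0236,.105])
E
```

```text
t 5.65 tcp [0.5127 0.0244 0.2063] yaw 99.12 tilt z [-0.0137 -0.0054 -0.9999] q6 -0.319 F [ 0.5 -0.2 -0.4] M [0.02 0.03 0.  ] gap 0.641 grasp [0.5118 0.0241 0.1463]
lid low [0.5112 0.0229 0.1341] normal [0.027  0.01   0.9997]
[[0.0009, -0.0001, 0.0291, 0.0]]
```

>>> apply_moves(
  increments=[
    [[0, 0, -0.01, 0], [0, 0, -0.01, 0], [0, 0, -0.01, 0], [0, 0, -0.01, 0], [0, 0, 0, 0]],
  ],
)

```text
t: 6.15
tcp_pos: [0.5142, 0.0238, 0.2509]
tool_rot: [0.649, 0.761, -0.006, -0.002]
force: [1.1, -1.1, 0.4]
finger_gap: 0.642
```

```bash
python3 - <<'E'
from plan import *
st(); lid([.5106,.0236,.105])
E
```

```text
t 6.15 tcp [0.5142 0.0238 0.2509] yaw 99.08 tilt z [-0.011  -0.0064 -0.9999] q6 -0.32 F [ 1.1 -1.1  0.4] M [0.03 0.02 0.03] gap 0.642 grasp [0.5135 0.0234 0.1909]
lid low [0.5129 0.0222 0.1786] normal [0.0242 0.0111 0.9997]
[[0.0007, -0.0004, 0.0245, 0.0], [0.0007, -0.0004, 0.0245, 0.0], [0.0007, -0.0004, 0.0245, 0.0]]
```

>>> apply_moves(
  increments=[
    [[0, 0, 0.04, 0], [0, 0, 0, 0]],
  ],
)

```text
t: 6.35
tcp_pos: [0.5149, 0.023, 0.2121]
tool_rot: [0.649, 0.761, -0.005, 0.0]
force: [-0.2, 0.7, -0.0]
finger_gap: 0.646
```

```bash
python3 - <<'E'
from plan import *
st(); lid([.5106,.0236,.105])
E
```

```text
t 6.35 tcp [0.5149 0.023  0.2121] yaw 99.04 tilt z [-0.006  -0.0073 -1.    ] q6 -0.319 F [-0.2  0.7 -0. ] M [-0.01  0.04  0.02] gap 0.646 grasp [0.5145 0.0225 0.1521]
lid low [0.514  0.0214 0.1399] normal [0.0193 0.012  0.9998]
[[0.0015, -0.0014, 0.0174, 0.0], [0.0015, -0.0014, 0.0174, 0.0]]
```

>>> apply_moves(
  increments=[
    [[0, 0, -0.01, 0], [0, 0, -0.01, 0], [0, 0, -0.01, 0], [0, 0, -0.01, 0], [0, 0, 0.045, 0]],
  ],
)

```text
t: 6.85
tcp_pos: [0.5214, 0.0219, 0.2201]
tool_rot: [0.649, 0.761, 0.001, 0.01]
force: [1.6, -0.3, -0.6]
finger_gap: 0.64
```

>>> apply_moves(
  increments=[
    [[0, 0, 0, 0], [0, 0, -0.01, 0], [0, 0, -0.01, 0], [0, 0, -0.01, 0], [0, 0, -0.01, 0]],
  ],
)

```text
t: 7.35
tcp_pos: [0.5199, 0.0227, 0.266]
tool_rot: [0.649, 0.761, 0.0, 0.009]
force: [0.4, 0.5, -0.9]
finger_gap: 0.64
```

>>> apply_moves(
  increments=[
    [[0, 0, 0.045, 0], [0, 0, 0, 0]],
  ],
)

```text
t: 7.55
tcp_pos: [0.5234, 0.0219, 0.226]
tool_rot: [0.649, 0.761, 0.003, 0.013]
force: [-1.9, -0.2, -0.5]
finger_gap: 0.643
```

```bash
python3 - <<'E'
from plan import *
st(); lid([.5106,.0236,.105])
E
```

```text
t 7.55 tcp [0.5234 0.0219 0.226 ] yaw 99.06 tilt z [ 0.0245 -0.0125 -0.9996] q6 -0.319 F [-1.9 -0.2 -0.5] M [0.02 0.09 0.01] gap 0.643 grasp [0.5248 0.0212 0.166 ]
lid low [0.5247 0.0199 0.1537] normal [-0.0112  0.0172  0.9999]
[[0.0033, -0.0072, 0.0241, 0.0], [0.0033, -0.0072, 0.0241, 0.0]]
```

>>> apply_moves(
  increments=[
    [[0.001, -0.003, 0.008, 0], [0.001, -0.003, 0.01, 0], [0.001, -0.003, 0.01, 0], [0.001, -0.003, 0.008, 0], [0, 0, 0, 0]],
  ],
)

```text
t: 8.05
tcp_pos: [0.513, 0.0235, 0.1935]
tool_rot: [0.649, 0.761, 0.006, 0.018]
force: [0.0, -0.2, -0.8]
finger_gap: 0.643
```

```bash
python3 - <<'E'
from plan import *
st(); lid([.5106,.0236,.080])
E
```

```text
t 8.05 tcp [0.513  0.0235 0.1935] yaw 99.07 tilt z [ 0.0341 -0.0141 -0.9993] q6 -0.318 F [ 0.  -0.2 -0.8] M [-0.01  0.05  0.02] gap 0.643 grasp [0.5151 0.0226 0.1336]
lid low [0.515  0.0214 0.1213] normal [-0.0209  0.0188  0.9997]
[[0.0019, -0.0027, 0.0205, 0.0], [0.0019, -0.0027, 0.0205, 0.0]]
```

>>> apply_moves(
  increments=[
    [[0, 0, -0.04, 0], [0, 0, 0, 0]],
  ],
)

```text
t: 8.25
tcp_pos: [0.5114, 0.024, 0.2333]
tool_rot: [0.649, 0.761, 0.005, 0.016]
force: [1.2, -0.9, -0.8]
finger_gap: 0.644
```

```bash
python3 - <<'E'
from plan import *
st(); lid([.5106,.0236,.080])
E
```

```text
t 8.25 tcp [0.5114 0.024  0.2333] yaw 99.07 tilt z [ 0.0313 -0.0137 -0.9994] q6 -0.319 F [ 1.2 -0.9 -0.8] M [ 0.01 -0.04  0.05] gap 0.644 grasp [0.5133 0.0232 0.1734]
lid low [0.5133 0.0219 0.1611] normal [-0.0181  0.0183  0.9998]
[[0.0012, -0.0016, 0.027, 0.0], [0.0012, -0.0016, 0.027, 0.0], [0.0012, -0.0016, 0.027, 0.0]]
```

>>> apply_moves(
  increments=[
    [[0, -0.001, 0.006, 0], [0, -0.001, 0.006, 0], [0, -0.001, 0.006, 0], [0, -0.001, 0.006, 0]],
  ],
)

```text
t: 8.65
tcp_pos: [0.5079, 0.023, 0.2077]
tool_rot: [0.649, 0.761, 0.005, 0.017]
force: [-0.8, -0.3, 0.0]
finger_gap: 0.642
```

```bash
python3 - <<'E'
from plan import *
st(); lid([.5106,.0236,.080])
E
```

```text
t 8.65 tcp [0.5079 0.023  0.2077] yaw 99.07 tilt z [ 0.0327 -0.0139 -0.9994] q6 -0.321 F [-0.8 -0.3  0. ] M [ 0.01 -0.01  0.01] gap 0.642 grasp [0.5099 0.0222 0.1477]
lid low [0.5098 0.0209 0.1354] normal [-0.0195  0.0185  0.9997]
[[0.0018, -0.0002, 0.0277, 0.0], [0.0018, -0.0002, 0.0277, 0.0]]
```

>>> apply_moves(
  increments=[
    [[0, 0, 0.01, 0], [0, 0, 0.01, 0], [0, 0, -0.045, 0], [0, 0, 0, 0]],
  ],
)

```text
t: 9.05
tcp_pos: [0.5053, 0.0233, 0.223]
tool_rot: [0.649, 0.761, 0.001, 0.009]
force: [2.0, -0.2, -0.2]
finger_gap: 0.638
```

```bash
python3 - <<'E'
from plan import *
st(); lid([.5106,.0236,.080])
E
```

```text
t 9.05 tcp [0.5053 0.0233 0.223 ] yaw 99.05 tilt z [ 0.0154 -0.0109 -0.9998] q6 -0.322 F [ 2.  -0.2 -0.2] M [-0.01 -0.07 -0.02] gap 0.638 grasp [0.5062 0.0227 0.163 ]
lid low [0.5059 0.0215 0.1507] normal [-0.0022  0.0155  1.    ]
[[0.0008, 0.0013, 0.0236, 0.0], [0.0008, 0.0013, 0.0236, 0.0], [0.0008, 0.0013, 0.0236, 0.0]]
```

>>> apply_moves(
  increments=[
    [[0.0003, 0.001, 0.006, 0], [0.0003, 0.001, 0.007, 0], [0.0003, 0.001, 0.007, 0], [0.0003, 0.001, 0.007, 0], [0.0003, 0.001, 0.006, 0]],
  ],
)

```text
t: 9.55
tcp_pos: [0.5098, 0.0255, 0.1852]
tool_rot: [0.649, 0.761, 0.0, 0.008]
force: [0.6, 0.2, -0.1]
finger_gap: 0.64
```

```bash
python3 - <<'E'
from plan import *
st(); lid([.5106,.0236,.076],vmax=.007)
E
```

```text
t 9.55 tcp [0.5098 0.0255 0.1852] yaw 99.04 tilt z [ 0.013  -0.0105 -0.9999] q6 -0.314 F [ 0.6  0.2 -0.1] M [ 0.01 -0.    0.05] gap 0.64 grasp [0.5106 0.0249 0.1252]
lid low [0.5103 0.0237 0.1129] normal [3.00e-04 1.51e-02 1.00e+00]
[[0.0001, -0.0, 0.0061, 0.0], [0.0001, -0.0, 0.0061, 0.0], [0.0001, -0.0, 0.0061, 0.0], [0.0001, -0.0, 0.0061, 0.0], [0.0001, -0.0, 0.0061, 0.0], [0.0001, -0.0, 0.0061, 0.0]]
```

>>> apply_moves(
  increments=[
    [[0, 0, 0.006, 0], [0, 0, 0.006, 0], [0, 0, 0.006, 0], [0, 0, 0.006, 0], [0, 0, 0.004, 0]],
  ],
)

```text
t: 10.05
tcp_pos: [0.5099, 0.0253, 0.1538]
tool_rot: [0.649, 0.761, -0.0, 0.008]
force: [0.2, -0.5, -0.9]
finger_gap: 0.639
```

```bash
python3 - <<'E'
from plan import *
st(); lid([.5106,.0236,.073],vmax=.007); snap('side','s5'); snap('wrist','w5')
p=cv2.imread('pics/s5.png')[150:220,190:290]; cv2.imwrite('pics/s5z.png',cv2.resize(p,None,fx=7,fy=7,interpolation=cv2.INTER_CUBIC))
E
```

```text
t 10.05 tcp [0.5099 0.0253 0.1538] yaw 99.05 tilt z [ 0.0116 -0.0102 -0.9999] q6 -0.313 F [ 0.2 -0.5 -0.9] M [-0.01  0.01  0.01] gap 0.639 grasp [0.5106 0.0247 0.0938]
lid low [0.5103 0.0235 0.0815] normal [0.0016 0.0149 1.    ]
[[0.0001, 0.0001, 0.0043, 0.0], [0.0001, 0.0001, 0.0043, 0.0]]
```

View pics/s5z.png

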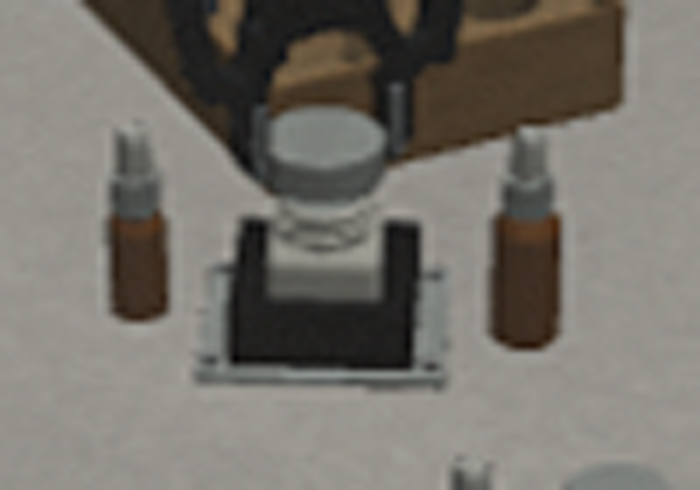

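View pics/w5.png

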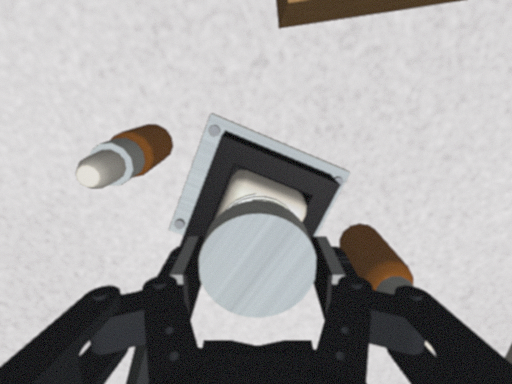

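Side and wrist views agree: the lid is above the neck, centred, and the bottles are clear. Lowering until contact.

>>> apply_moves(
  increments=[
    [[0, 0, 0.004, 0], [0, 0, 0.004, 0], [0, 0, 0.003, 0], [0, 0, 0, 0]],
  ],
)

```text
t: 10.55
tcp_pos: [0.5103, 0.0251, 0.1424]
tool_rot: [0.649, 0.761, 0.0, 0.008]
force: [0.4, -0.1, 0.0]
finger_gap: 0.641
```

```bash
python3 - <<'E'
from plan import *
st(); lid([.5106,.0236,.066],vmax=.007)
E
```

```text
t 10.55 tcp [0.5103 0.0251 0.1424] yaw 99.04 tilt z [ 0.0124 -0.0104 -0.9999] q6 -0.313 F [ 0.4 -0.1  0. ] M [-0.03 -0.03  0.04] gap 0.641 grasp [0.511  0.0245 0.0824]
lid low [0.5108 0.0233 0.0701] normal [8.0e-04 1.5e-02 1.0e+00]
[[0.0004, -0.0002, 0.0041, 0.0]]
```

>>> apply_moves(
  increments=[
    [[0.0003, 0, 0.0015, 0], [0, 0, 0.0015, 0]],
  ],
)

```text
t: 10.75
tcp_pos: [0.5105, 0.0254, 0.1394]
tool_rot: [0.649, 0.761, 0.0, 0.008]
force: [0.2, 0.5, -0.2]
finger_gap: 0.641
```

>>> apply_moves(
  increments=[
    [[0, 0, 0.001, 0], [0, 0, 0.001, 0]],
  ],
)

```text
t: 10.95
tcp_pos: [0.5104, 0.0253, 0.1374]
tool_rot: [0.649, 0.761, 0.0, 0.008]
force: [-0.5, 0.2, 0.0]
finger_gap: 0.639
```

```bash
python3 - <<'E'
from plan import *
st(); lid([.5106,.0236,.066],vmax=.007)
E
```

```text
t 10.95 tcp [0.5104 0.0253 0.1374] yaw 99.06 tilt z [ 0.0128 -0.0107 -0.9999] q6 -0.312 F [-0.5  0.2  0. ] M [-0.11  0.07 -0.02] gap 0.639 grasp [0.5112 0.0247 0.0774]
lid low [0.5109 0.0235 0.0651] normal [4.00e-04 1.53e-02 1.00e+00]
[[0.0002, -0.0003, -0.0009, 0.0]]
```

>>> apply_moves(
  increments=[
    [[0, 0, 0.001, 0], [0, 0, 0.001, 0]],
  ],
)

```text
t: 11.15
tcp_pos: [0.5104, 0.0252, 0.1354]
tool_rot: [0.649, 0.761, 0.0, 0.008]
force: [-1.1, -0.0, 5.2]
finger_gap: 0.646
```

>>> apply_moves(
  increments=[
    [[0, 0, 0.001, 0], [0, 0, 0, 0]],
  ],
)

```text
t: 11.35
tcp_pos: [0.5105, 0.0252, 0.1355]
tool_rot: [0.649, 0.761, 0.0, 0.009]
force: [0.1, 0.2, 0.9]
finger_gap: 0.639
```

```bash
python3 - <<'E'
from plan import *
st(); lid([.5106,.0236,.066],vmax=.007)
E
```

```text
t 11.35 tcp [0.5105 0.0252 0.1355] yaw 99.07 tilt z [ 0.0134 -0.0109 -0.9999] q6 -0.312 F [0.1 0.2 0.9] M [ 0.    0.06 -0.03] gap 0.639 grasp [0.5113 0.0245 0.0755]
lid low [0.511  0.0233 0.0632] normal [-2.00e-04  1.56e-02  1.00e+00]
[[0.0003, -0.0003, -0.0028, 0.0]]
```

>>> apply_moves(
  increments=[
    [[0, 0, 0, 0], [0, 0, 0, 0]],
  ],
  fingers=0.7,
)

```text
t: 11.55
tcp_pos: [0.5108, 0.0252, 0.1356]
tool_rot: [0.649, 0.761, 0.001, 0.009]
force: [0.0, 0.2, 0.2]
finger_gap: 0.699
```

>>> apply_moves(
  increments=[
    [[0, 0, 0, 0], [0, 0, 0, 0]],
  ],
  fingers=0.0,
  newtons=40,
)

```text
t: 11.75
tcp_pos: [0.5108, 0.0251, 0.1359]
tool_rot: [0.649, 0.761, 0.0, 0.009]
force: [-0.6, -1.3, 0.8]
finger_gap: 0.64
```

```bash
python3 - <<'E'
from plan import *
st(); lid([.5106,.0236,.066],vmax=.007)
snap('wrist','w6')
for fn in ('w4','w6'):
    W,p=cloud(fn); T=totool(fn,W)
    m=(T[...,2]<.09)&(abs(T[...,1])<.024)&(T[...,2]>.04)&(abs(T[...,0])<.035); m[:190]=0;m[330:]=0
    q=T[m];A=np.c_[q[:,:2],np.ones(len(q))]; k=abs(q[:,2]-np.median(q[:,2]))<.003; c=np.linalg.lstsq(A[k],q[k,2],rcond=None)[0]; print('plane',c)
    m2=m&(abs(T[...,2]-(T[...,:2]@c[:2]+c[2]))<.0015)
    l,n=ndimage.label(m2); m2=l==l[258,258]
    e=[]
    for u in range(215,302,3):
        v=np.where(m2[:,u])[0]; e+= [T[v[0],u,:2],T[v[-1],u,:2]]
    e=np.array(e); B=np.c_[2*e,np.ones(len(e))]; s=np.linalg.lstsq(B,(e**2).sum(1),rcond=None)[0]; print('circle',s[:2],np.sqrt(s[2]+s[0]**2+s[1]**2))
E
```

```text
t 11.75 tcp [0.5108 0.0251 0.1359] yaw 99.06 tilt z [ 0.0145 -0.0111 -0.9998] q6 -0.312 F [-0.6 -1.3  0.8] M [-0.05  0.09 -0.08] gap 0.64 grasp [0.5116 0.0245 0.0759]
lid low [0.5114 0.0233 0.0636] normal [-0.0013  0.0158  1.    ]
[[0.0004, -0.0007, -0.0024, 0.0]]
plane [0.00238226 0.01249968 0.05376269]
circle [ 8.64422385e-05 -4.21387887e-04] 0.027740498570960757
plane [-0.00550846  0.00856656  0.05423376]
circle [-0.00034173 -0.00039442] 0.02772101088707197
```

>>> apply_moves(
  increments=[
    [[0, 0, -0.0003, -8], [0, 0, -0.0003, -8], [0, 0, -0.0003, -8]],
  ],
)

```text
t: 12.1
tcp_pos: [0.51, 0.0253, 0.1367]
tool_rot: [0.471, 0.882, -0.002, 0.008]
force: [-1.0, -0.4, 3.2]
finger_gap: 0.643
```

```bash
python3 - <<'E'
from plan import *
st()
E
```

```text
t 12.1 tcp [0.51   0.0253 0.1367] yaw 123.84 tilt z [ 0.0125 -0.0104 -0.9999] q6 -0.745 F [-1.  -0.4  3.2] M [-0.08  0.16 -0.15] gap 0.643 grasp [0.5108 0.0247 0.0767]
```

>>> apply_moves(
  increments=[
    [[0, 0, -0.0003, -8], [0, 0, -0.0003, -8], [0, 0, -0.0003, -8]],
  ],
)

```text
t: 12.4
tcp_pos: [0.5095, 0.0252, 0.1376]
tool_rot: [0.269, 0.963, -0.003, 0.007]
force: [0.4, -1.8, 2.7]
finger_gap: 0.642
```

```bash
python3 - <<'E'
from plan import *
st()
E
```

```text
t 12.4 tcp [0.5095 0.0252 0.1376] yaw 148.79 tilt z [ 0.0112 -0.0102 -0.9999] q6 -1.181 F [ 0.4 -1.8  2.7] M [-0.25  0.14 -0.11] gap 0.642 grasp [0.5101 0.0246 0.0776]
```

>>> apply_moves(
  increments=[
    [[0, 0, -0.0003, -8], [0, 0, -0.0003, -8]],
  ],
)

```text
t: 12.6
tcp_pos: [0.5094, 0.0251, 0.1383]
tool_rot: [0.127, 0.992, -0.004, 0.006]
force: [-0.3, -0.3, 3.3]
finger_gap: 0.641
```

>>> apply_moves(
  increments=[
    [[0, 0, -0.0001, -6]],
  ],
)

```text
t: 12.7
tcp_pos: [0.5092, 0.025, 0.1384]
tool_rot: [0.072, 0.997, -0.005, 0.006]
force: [-2.2, -0.3, 3.6]
finger_gap: 0.643
```

```bash
python3 - <<'E'
from plan import *
st()
E
```

```text
t 12.7 tcp [0.5092 0.025  0.1384] yaw 171.69 tilt z [ 0.0104 -0.0101 -0.9999] q6 -1.581 F [-2.2 -0.3  3.6] M [-0.24  0.2  -0.14] gap 0.643 grasp [0.5098 0.0244 0.0784]
```

>>> apply_moves(
  increments=[
    [[0, 0, -0.0001, -6]],
  ],
)

```text
t: 12.8
tcp_pos: [0.5089, 0.025, 0.1384]
tool_rot: [0.018, 1.0, -0.005, 0.005]
force: [-0.9, -0.5, 1.1]
finger_gap: 0.643
```

>>> apply_moves(
  increments=[
    [[0, 0, 0, -6]],
  ],
)

```text
t: 12.9
tcp_pos: [0.509, 0.0249, 0.1384]
tool_rot: [-0.037, 0.999, -0.005, 0.005]
force: [0.6, -0.1, 0.2]
finger_gap: 0.645
```

```bash
python3 - <<'E'
from plan import *
st()
E
```

```text
t 12.9 tcp [0.509  0.0249 0.1384] yaw -175.81 tilt z [ 0.0101 -0.0101 -0.9999] q6 -1.799 F [ 0.6 -0.1  0.2] M [-0.09 -0.01 -0.03] gap 0.645 grasp [0.5096 0.0243 0.0784]
```

>>> apply_moves(
  increments=[
    [[-0.0007, 0, 0.0005, -4]],
  ],
)

```text
t: 13.0
tcp_pos: [0.5096, 0.0248, 0.1377]
tool_rot: [-0.073, 0.997, -0.005, 0.005]
force: [0.3, 0.3, -0.8]
finger_gap: 0.642
```

>>> apply_moves(
  increments=[
    [[0, 0, 0.001, 0], [0, 0, 0.001, 0]],
  ],
)

```text
t: 13.2
tcp_pos: [0.5097, 0.0246, 0.1353]
tool_rot: [-0.073, 0.997, -0.006, 0.005]
force: [0.1, -1.9, 1.1]
finger_gap: 0.639
```

```bash
python3 - <<'E'
from plan import *
st()
E
```

```text
t 13.2 tcp [0.5097 0.0246 0.1353] yaw -171.68 tilt z [ 0.0099 -0.0104 -0.9999] q6 -1.871 F [ 0.1 -1.9  1.1] M [-0.18  0.05 -0.04] gap 0.639 grasp [0.5103 0.024  0.0753]
```

Force vanished and the lid is sinking freely: the thread has dropped. Following it down.

>>> apply_moves(
  increments=[
    [[0, 0, 0.0008, 0], [0, 0, 0.0006, 0]],
  ],
)

```text
t: 13.4
tcp_pos: [0.5099, 0.0245, 0.1342]
tool_rot: [-0.072, 0.997, -0.006, 0.005]
force: [-2.0, -1.5, 9.2]
finger_gap: 0.637
```

```bash
python3 - <<'E'
from plan import *
st()
E
```

```text
t 13.4 tcp [0.5099 0.0245 0.1342] yaw -171.78 tilt z [ 0.0103 -0.0107 -0.9999] q6 -1.869 F [-2.  -1.5  9.2] M [-0.11  0.26  0.05] gap 0.637 grasp [0.5105 0.0238 0.0742]
```

>>> apply_moves(
  increments=[
    [[0, 0, 0, 4], [0, 0, 0.0002, 8], [0, 0, 0.0003, 8]],
  ],
)

```text
t: 13.7
tcp_pos: [0.509, 0.0249, 0.1341]
tool_rot: [0.11, 0.994, -0.005, 0.005]
force: [-0.6, 0.0, 0.4]
finger_gap: 0.638
```

```bash
python3 - <<'E'
from plan import *
st()
E
```

```text
t 13.7 tcp [0.509  0.0249 0.1341] yaw 167.38 tilt z [ 0.0084 -0.01   -0.9999] q6 -1.506 F [-0.6  0.   0.4] M [-0.02  0.02  0.  ] gap 0.638 grasp [0.5095 0.0243 0.0741]
```

>>> apply_moves(
  increments=[
    [[0, -0.0005, 0.0006, 8], [0, 0, 0.0005, 8], [0, 0, 0.0004, 8]],
  ],
)

```text
t: 14.0
tcp_pos: [0.509, 0.0249, 0.1329]
tool_rot: [0.324, 0.946, -0.003, 0.006]
force: [0.3, 0.4, 1.3]
finger_gap: 0.64
```

```bash
python3 - <<'E'
from plan import *
st()
E
```

```text
t 14.0 tcp [0.509  0.0249 0.1329] yaw 142.24 tilt z [ 0.0092 -0.0094 -0.9999] q6 -1.068 F [0.3 0.4 1.3] M [ 0.03 -0.11  0.05] gap 0.64 grasp [0.5095 0.0243 0.0729]
```

>>> apply_moves(
  increments=[
    [[0, 0, 0.0004, 8], [0, 0, 0.0004, 8], [0, 0, 0.0004, 8]],
  ],
)

```text
t: 14.3
tcp_pos: [0.5096, 0.0253, 0.1318]
tool_rot: [0.522, 0.853, -0.001, 0.007]
force: [0.3, -0.7, 1.1]
finger_gap: 0.643
```

```bash
python3 - <<'E'
from plan import *
st()
E
```

```text
t 14.3 tcp [0.5096 0.0253 0.1318] yaw 117.08 tilt z [ 0.011  -0.0091 -0.9999] q6 -0.629 F [ 0.3 -0.7  1.1] M [0.05 0.04 0.  ] gap 0.643 grasp [0.5102 0.0248 0.0719]
```

>>> apply_moves(
  increments=[
    [[0, 0, 0.0004, 8], [0, 0, 0.0004, 8], [0, 0, 0.0004, 8]],
  ],
)

```text
t: 14.6
tcp_pos: [0.5105, 0.0254, 0.1308]
tool_rot: [0.695, 0.719, 0.001, 0.008]
force: [-0.4, -1.5, 2.1]
finger_gap: 0.639
```

```bash
python3 - <<'E'
from plan import *
st()
E
```

```text
t 14.6 tcp [0.5105 0.0254 0.1308] yaw 91.94 tilt z [ 0.0136 -0.0094 -0.9999] q6 -0.19 F [-0.4 -1.5  2.1] M [-0.22 -0.   -0.  ] gap 0.639 grasp [0.5113 0.0248 0.0708]
```

>>> apply_moves(
  increments=[
    [[0, 0, 0.0004, 8], [0, 0, 0.0003, 8]],
  ],
)

```text
t: 14.8
tcp_pos: [0.511, 0.0251, 0.1302]
tool_rot: [0.792, 0.61, 0.003, 0.009]
force: [-1.4, -1.8, 0.9]
finger_gap: 0.645
```

>>> apply_moves(
  increments=[
    [[0, 0, 0.0003, 8], [0, 0, 0.0003, 6]],
  ],
)

```text
t: 15.0
tcp_pos: [0.5113, 0.0248, 0.1297]
tool_rot: [0.864, 0.504, 0.004, 0.008]
force: [-1.6, -2.0, 5.2]
finger_gap: 0.643
```

```bash
python3 - <<'E'
from plan import *
st()
E
```

```text
t 15.0 tcp [0.5113 0.0248 0.1297] yaw 60.51 tilt z [ 0.0153 -0.0107 -0.9998] q6 0.36 F [-1.6 -2.   5.2] M [-0.31  0.24 -0.  ] gap 0.643 grasp [0.5122 0.0241 0.0697]
```

>>> apply_moves(
  increments=[
    [[-0.0003, 0, 0.0002, 6]],
  ],
)

```text
t: 15.1
tcp_pos: [0.5113, 0.0244, 0.1297]
tool_rot: [0.89, 0.456, 0.004, 0.008]
force: [-0.8, -2.4, 4.0]
finger_gap: 0.642
```

```bash
python3 - <<'E'
from plan import *
st()
E
```

```text
t 15.1 tcp [0.5113 0.0244 0.1297] yaw 54.23 tilt z [ 0.0157 -0.011  -0.9998] q6 0.469 F [-0.8 -2.4  4. ] M [-0.17  0.15  0.01] gap 0.642 grasp [0.5122 0.0237 0.0697]
```

>>> apply_moves(
  increments=[
    [[-0.0003, 0, 0.0001, 6]],
  ],
)

```text
t: 15.2
tcp_pos: [0.5112, 0.024, 0.1298]
tool_rot: [0.914, 0.406, 0.005, 0.008]
force: [-0.6, -1.8, 1.8]
finger_gap: 0.642
```

```bash
python3 - <<'E'
from plan import *
st()
E
```

```text
t 15.2 tcp [0.5112 0.024  0.1298] yaw 47.94 tilt z [ 0.016  -0.0114 -0.9998] q6 0.578 F [-0.6 -1.8  1.8] M [-0.18  0.14  0.02] gap 0.642 grasp [0.5122 0.0233 0.0698]
```

>>> apply_moves(
  increments=[
    [[0, 0, 0, 6], [0, 0, 0, 6]],
  ],
)

```text
t: 15.4
tcp_pos: [0.5112, 0.0239, 0.1298]
tool_rot: [0.953, 0.304, 0.006, 0.008]
force: [-0.1, -0.1, -0.1]
finger_gap: 0.642
```

```bash
python3 - <<'E'
from plan import *
st()
E
```

```text
t 15.4 tcp [0.5112 0.0239 0.1298] yaw 35.34 tilt z [ 0.0162 -0.0114 -0.9998] q6 0.798 F [-0.1 -0.1 -0.1] M [-0.08  0.08  0.07] gap 0.642 grasp [0.5122 0.0232 0.0698]
```

>>> apply_moves(
  increments=[
    [[0, 0, 0, 5]],
  ],
)

```text
t: 15.5
tcp_pos: [0.5111, 0.0239, 0.1297]
tool_rot: [0.966, 0.259, 0.006, 0.008]
force: [-0.9, -1.0, 0.5]
finger_gap: 0.642
```

```bash
python3 - <<'E'
from plan import *
st()
E
```

```text
t 15.5 tcp [0.5111 0.0239 0.1297] yaw 30.08 tilt z [ 0.0157 -0.0114 -0.9998] q6 0.89 F [-0.9 -1.   0.5] M [-0.2   0.2   0.09] gap 0.642 grasp [0.512  0.0232 0.0697]
```

>>> apply_moves(
  increments=[
    [[0, 0, 0, 5]],
  ],
)

```text
t: 15.6
tcp_pos: [0.5109, 0.0239, 0.1297]
tool_rot: [0.976, 0.215, 0.006, 0.007]
force: [-0.6, -1.1, 1.7]
finger_gap: 0.642
```

```bash
python3 - <<'E'
from plan import *
st()
E
```

```text
t 15.6 tcp [0.5109 0.0239 0.1297] yaw 24.88 tilt z [ 0.0153 -0.0116 -0.9998] q6 0.981 F [-0.6 -1.1  1.7] M [-0.07  0.09  0.3 ] gap 0.642 grasp [0.5119 0.0232 0.0697]
```

>>> apply_moves(
  increments=[
    [[0, 0, 0, 5]],
  ],
)

```text
t: 15.7
tcp_pos: [0.5109, 0.0239, 0.1297]
tool_rot: [0.985, 0.171, 0.006, 0.007]
force: [-0.2, -0.0, 1.0]
finger_gap: 0.642
```

```bash
python3 - <<'E'
from plan import *
st()
E
```

```text
t 15.7 tcp [0.5109 0.0239 0.1297] yaw 19.73 tilt z [ 0.0152 -0.012  -0.9998] q6 1.072 F [-0.2 -0.   1. ] M [0.03 0.14 0.54] gap 0.642 grasp [0.5118 0.0232 0.0697]
```

>>> apply_moves(
  increments=[
    [[0, 0, 0, 4]],
  ],
)

```text
t: 15.8
tcp_pos: [0.5109, 0.0239, 0.1297]
tool_rot: [0.991, 0.136, 0.007, 0.007]
force: [0.8, 0.4, 1.1]
finger_gap: 0.638
```

```bash
python3 - <<'E'
from plan import *
st(); snap('wrist','w7'); snap('side','s7')
p=cv2.imread('pics/s7.png')[150:220,190:290]; cv2.imwrite('pics/s7z.png',cv2.resize(p,None,fx=7,fy=7,interpolation=cv2.INTER_CUBIC))
E
```

```text
t 15.8 tcp [0.5109 0.0239 0.1297] yaw 15.69 tilt z [ 0.0152 -0.0126 -0.9998] q6 1.144 F [0.8 0.4 1.1] M [0.04 0.13 0.66] gap 0.638 grasp [0.5118 0.0232 0.0697]
```

View pics/s7z.png

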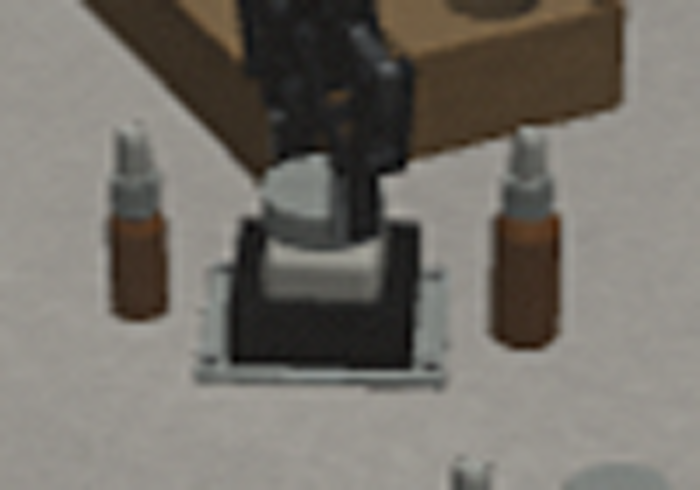

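View pics/w7.png

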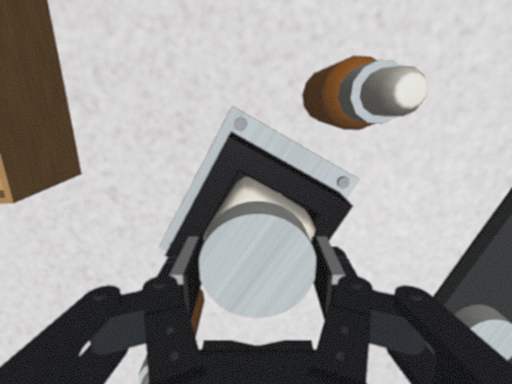

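Lid fully down (hidden thread), torque rose to 0.66 N·m, jar still in the nest, bottles untouched. I'll regrip to relax, then lift.

>>> apply_moves(
  increments=[
    [[0, 0, 0, 0], [0, 0, 0, 0]],
  ],
  fingers=0.72,
)

```text
t: 16.1
tcp_pos: [0.5109, 0.0241, 0.1295]
tool_rot: [0.991, 0.137, 0.007, 0.007]
force: [-0.4, 0.4, -0.4]
finger_gap: 0.722
```

```bash
python3 - <<'E'
from plan import *
st()
E
```

```text
t 16.1 tcp [0.5109 0.0241 0.1295] yaw 15.75 tilt z [ 0.0152 -0.0114 -0.9998] q6 1.141 F [-0.4  0.4 -0.4] M [0.06 0.   0.02] gap 0.722 grasp [0.5118 0.0235 0.0695]
```

>>> apply_moves(
  increments=[
    [[0, 0, 0, 0], [0, 0, 0, 0], [0, 0, 0, 0]],
  ],
  fingers=0.0,
  newtons=60,
)

```text
t: 16.4
tcp_pos: [0.5111, 0.0242, 0.1301]
tool_rot: [0.99, 0.137, 0.007, 0.007]
force: [0.3, -0.2, 0.3]
finger_gap: 0.633
```

>>> apply_moves(
  increments=[
    [[0, 0, -0.003, 0], [0, 0, -0.004, 0], [0, 0, -0.004, 0]],
  ],
)

```text
t: 16.7
tcp_pos: [0.5106, 0.0243, 0.1407]
tool_rot: [0.99, 0.137, 0.006, 0.006]
force: [0.3, -0.0, -2.2]
finger_gap: 0.636
```

```bash
python3 - <<'E'
from plan import *
st()
E
```

```text
t 16.7 tcp [0.5106 0.0243 0.1407] yaw 15.78 tilt z [ 0.0142 -0.0109 -0.9998] q6 1.139 F [ 0.3 -0.  -2.2] M [ 0.03 -0.1   0.05] gap 0.636 grasp [0.5115 0.0236 0.0807]
```

>>> apply_moves(
  increments=[
    [[0, 0, -0.005, 0], [0, 0, -0.006, 0], [0, 0, -0.008, 0], [0, 0, -0.01, 0], [0, 0, -0.012, 0]],
  ],
)

```text
t: 17.2
tcp_pos: [0.509, 0.0251, 0.1842]
tool_rot: [0.991, 0.137, 0.005, 0.006]
force: [0.8, 0.0, -1.3]
finger_gap: 0.63
```

>>> apply_moves(
  increments=[
    [[0, 0, -0.012, 0], [0, 0, -0.012, 0], [0, 0, -0.01, 0], [0, 0, -0.006, 0], [0, 0, 0, 0]],
  ],
)

```text
t: 17.7
tcp_pos: [0.5088, 0.0256, 0.2307]
tool_rot: [0.99, 0.137, 0.008, 0.007]
force: [0.9, -0.1, -2.1]
finger_gap: 0.63
```

```bash
python3 - <<'E'
from plan import *
st(); plan([.495,.150,.225],45.5,vmax=.02)
E
```

```text
t 17.7 tcp [0.5088 0.0256 0.2307] yaw 15.78 tilt z [ 0.0168 -0.011  -0.9998] q6 1.137 F [ 0.9 -0.1 -2.1] M [-0.01 -0.01  0.01] gap 0.63 grasp [0.5098 0.025  0.1707]
[[0.0029, -0.0176, 0.0006, -4.25], [0.0042, -0.0174, 0.0006, -4.25], [0.0055, -0.017, 0.0006, -4.25], [0.0067, -0.0166, 0.0006, -4.25], [0.008, -0.016, 0.0006, -4.25], [0.0091, -0.0154, 0.0006, -4.25], [0.0102, -0.0147, 0.0006, -4.25]]
```

>>> apply_moves(
  increments=[
    [[0.003, -0.0175, 0.0006, -4.25], [0.004, -0.0175, 0.0006, -4.25], [0.0055, -0.017, 0.0006, -4.25], [0.0065, -0.0165, 0.0006, -4.25], [0.008, -0.016, 0.0006, -4.25]],
  ],
)

```text
t: 18.2
tcp_pos: [0.4979, 0.1146, 0.2254]
tool_rot: [0.947, 0.322, 0.005, 0.008]
force: [0.7, 0.4, -1.8]
finger_gap: 0.63
```

>>> apply_moves(
  increments=[
    [[0.009, -0.0155, 0.0006, -4.25], [0.008, -0.01, 0, -4.25], [0, 0, 0, 0]],
  ],
)

```text
t: 18.5
tcp_pos: [0.493, 0.148, 0.2227]
tool_rot: [0.919, 0.395, 0.003, 0.007]
force: [0.9, -0.4, -1.8]
finger_gap: 0.631
```

```bash
python3 - <<'E'
from plan import *
st(); snap('wrist','w8')
E
```

```text
t 18.5 tcp [0.493  0.148  0.2227] yaw 46.57 tilt z [ 0.0106 -0.0115 -0.9999] q6 0.849 F [ 0.9 -0.4 -1.8] M [-0.01 -0.02 -0.01] gap 0.631 grasp [0.4937 0.1473 0.1627]
```

View pics/w8.png

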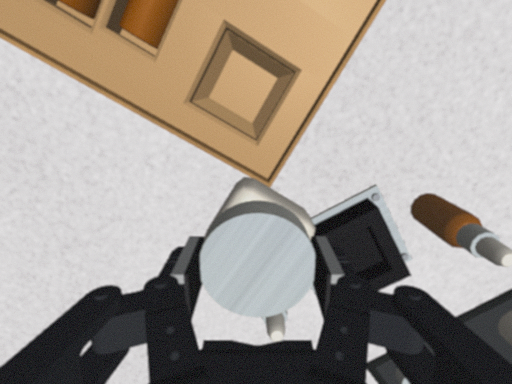

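The square pocket's mouth shows corners near (228,23), (299,71), (259,140), (191,103). The closed jar in hand is at (258,255).

```bash
python3 - <<'E'
from plan import *
W,p=cloud('w8'); z=W[...,2]
for lo,hi in [(.01,.044),(.01,.038),(.01,.024)]:
    m=(z<hi)&(z>lo); m[:10]=0;m[150:]=0;m[:,:180]=0;m[:,305:]=0
    l,n=ndimage.label(m); m=l==l[85,245]; q=W[m]; r=cv2.minAreaRect((q[:,:2]*1000).astype(np.float32)); print(m.sum(),r,np.median(q[:,2]))
print('insert',W[60,320],W[140,200])
def ray(u,v,h):
    c=W[60:61,320]; 
    m=manip.camera_model('wrist');K=np.array(m['mtx']);D=np.array(m['distortion']);d=np.append(cv2.undistortPoints(np.array([[[u,v]]],float),K,D).ravel(),1)
    zz=np.load('pics/w8.npz');R=Rt.from_quat(zz['rot']).as_matrix();M=np.array(m['mount']);o=R@M[:3,3]+zz['pos'];dd=R@M[:3,:3]@d;return o+dd*(h-o[2])/dd[2]
c=np.array([ray(u,v,.048) for u,v in [(228,23),(299,71),(259,140),(191,103)]]);print(c.round(4),c.mean(0),np.linalg.norm(np.diff(c,axis=0),axis=1))
a=c[1]-c[0];print(np.degrees(np.arctan2(a[1],a[0])))
cv2.imwrite('pics/w8z.png',cv2.resize(cv2.imread('pics/w8.png')[10:290,170:340],None,fx=2,fy=2,interpolation=cv2.INTER_CUBIC))
cv2.imwrite('pics/w8y.png',cv2.resize(cv2.imread('pics/w8.png')[165:240,195:325],None,fx=6,fy=6,interpolation=cv2.INTER_CUBIC))
E
```

```text
6548 ((543.0296630859375, 215.53591918945312), (61.986328125, 62.15753936767578), 16.68769073486328) 0.02326670355295385
6240 ((543.1051025390625, 215.48580932617188), (61.851829528808594, 62.23514175415039), 16.9875545501709) 0.022554422109173175
3421 ((542.967529296875, 215.50579833984375), (49.171932220458984, 49.759029388427734), 16.850374221801758) 0.02068141987770683
insert [0.59874798 0.18829926 0.04871666] [0.49013382 0.20922366 0.04791559]
[[0.5661 0.2529 0.048 ]
 [0.5824 0.1933 0.048 ]
 [0.5248 0.1764 0.048 ]
 [0.506  0.2337 0.048 ]] [0.54481946 0.21406501 0.048     ] [0.06175958 0.06011563 0.06028895]
-74.63669219739936
```

View pics/w8y.png

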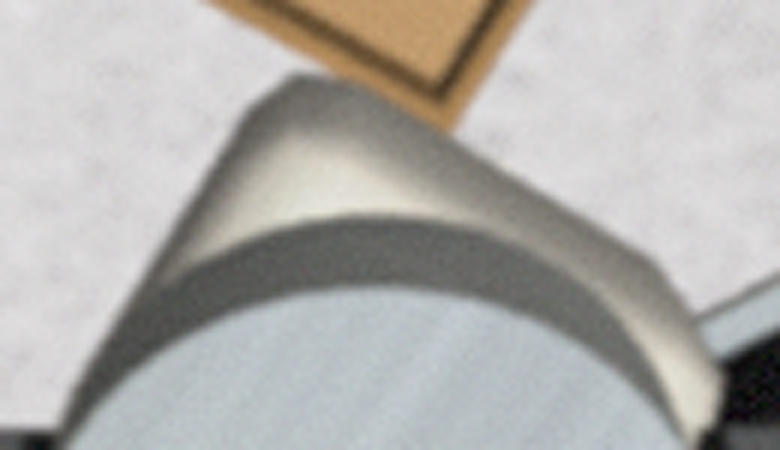

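View pics/w8z.png

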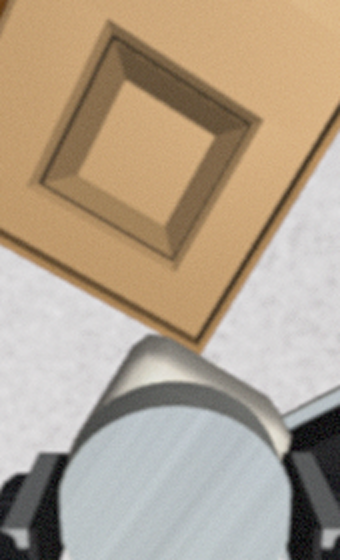

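```bash
cat >> plan.py <<'E'
Rg=Rt.from_quat([.99056,.137,.007,.007]).as_matrix()
d0=Rg.T@np.array([0,0,-1.])
LT=np.array([-.0003,-.0004,.0542])
def jar(tgt,**k):
    s=manip.sense(); R=Rt.from_quat(s['tool_rot']).as_matrix()
    o=s['tcp_pos']+R@(LT+.062*d0); print('jar origin',o.round(4),'down',(R@d0).round(4)); 
    plan(np.array(tgt)-R@(LT+.062*d0),**k)
E
python3 - <<'E'
from plan import *
fn='w8'
W,p=cloud(fn); T=totool(fn,W)
m=(T[...,2]<.09)&(abs(T[...,1])<.024)&(T[...,2]>.04)&(abs(T[...,0])<.035); m[:190]=0;m[330:]=0
q=T[m];A=np.c_[q[:,:2],np.ones(len(q))]; k=abs(q[:,2]-np.median(q[:,2]))<.003; c=np.linalg.lstsq(A[k],q[k,2],rcond=None)[0]; print('plane',c,'d0',d0)
m2=m&(abs(T[...,2]-(T[...,:2]@c[:2]+c[2]))<.0015)
l,n=ndimage.label(m2); m2=l==l[258,258]
e=[]
for u in range(215,302,3):
    v=np.where(m2[:,u])[0]; e+= [T[v[0],u,:2],T[v[-1],u,:2]]
e=np.array(e); B=np.c_[2*e,np.ones(len(e))]; s=np.linalg.lstsq(B,(e**2).sum(1),rcond=None)[0]; print('circle',s[:2])
st(); jar([.5434,.2152,.085],vmax=.016)
E
```

```text
plane [0.01266275 0.00419691 0.05464583] d0 [-0.01194893 -0.01578464  0.99980401]
circle [-0.0007865  -0.00042228]
t 18.55 tcp [0.493  0.1473 0.2226] yaw 46.48 tilt z [ 0.0104 -0.0119 -0.9999] q6 0.849 F [ 0.   0.5 -1.5] M [ 0.03 -0.04  0.03] gap 0.634 grasp [0.4937 0.1466 0.1626]
jar origin [0.4925 0.1461 0.1064] down [-0.0093 -0.0097 -0.9999]
[[0.0142, -0.0018, 0.0035, 0.0], [0.0142, -0.0018, 0.0035, 0.0], [0.0142, -0.0018, 0.0035, 0.0], [0.0142, -0.0018, 0.0035, 0.0], [0.0142, -0.0018, 0.0035, 0.0], [0.0142, -0.0018, 0.0035, 0.0]]
```

>>> apply_moves(
  increments=[
    [[0.014, -0.002, 0.0015, 0], [0.014, -0.002, 0.0015, 0], [0.014, -0.002, 0.0015, 0], [0.014, -0.002, 0.0015, 0], [0.014, -0.002, 0.0015, 0]],
  ],
)

```text
t: 19.05
tcp_pos: [0.5382, 0.2063, 0.2137]
tool_rot: [0.921, 0.391, 0.002, 0.008]
force: [0.1, 0.5, -2.2]
finger_gap: 0.635
```

>>> apply_moves(
  increments=[
    [[0.007, -0.001, 0.001, 0], [0, 0, 0, 0]],
  ],
)

```text
t: 19.25
tcp_pos: [0.545, 0.2144, 0.2121]
tool_rot: [0.92, 0.391, 0.003, 0.008]
force: [-0.2, -0.0, -2.1]
finger_gap: 0.632
```

```bash
python3 - <<'E'
from plan import *
st(); jar([.5434,.2152,.060],vmax=.006); snap('wrist','w9'); snap('top','t9')
p=cv2.imread('pics/t9.png')[140:215,90:200]; cv2.imwrite('pics/t9z.png',cv2.resize(p,None,fx=6,fy=6,interpolation=cv2.INTER_CUBIC))
E
```

```text
t 19.25 tcp [0.545  0.2144 0.2121] yaw 46.04 tilt z [ 0.0124 -0.0115 -0.9999] q6 0.967 F [-0.2 -0.  -2.1] M [ 0.02  0.01 -0.01] gap 0.632 grasp [0.5457 0.2137 0.1521]
jar origin [0.5447 0.2133 0.0959] down [-0.0073 -0.0092 -0.9999]
[[0.0001, -0.0005, 0.006, 0.0], [0.0001, -0.0005, 0.006, 0.0], [0.0001, -0.0005, 0.006, 0.0], [0.0001, -0.0005, 0.006, 0.0], [0.0001, -0.0005, 0.006, 0.0], [0.0001, -0.0005, 0.006, 0.0]]
```

View pics/w9.png

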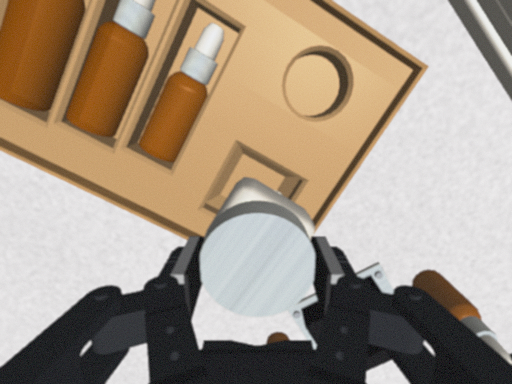

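The jar is over the square pocket; its edges run parallel to the pocket's at (240,185).

>>> apply_moves(
  increments=[
    [[0, -0.0006, 0.006, 0], [0, -0.0006, 0.007, 0], [0, -0.0006, 0.007, 0], [0, -0.0006, 0.007, 0], [0, -0.0003, 0.005, 0]],
  ],
)

```text
t: 19.85
tcp_pos: [0.541, 0.2135, 0.1779]
tool_rot: [0.921, 0.39, 0.002, 0.008]
force: [0.3, -0.0, -2.0]
finger_gap: 0.639
```

```bash
python3 - <<'E'
from plan import *
st(); jar([.5434,.2152,.020],vmax=.006)
E
```

```text
t 19.85 tcp [0.541  0.2135 0.1779] yaw 45.89 tilt z [ 0.0095 -0.0128 -0.9999] q6 0.972 F [ 0.3 -0.  -2. ] M [ 0.01  0.07 -0.02] gap 0.639 grasp [0.5416 0.2127 0.1179]
jar origin [0.5404 0.2122 0.0617] down [-0.0102 -0.0104 -0.9999]
[[0.0006, -0.0001, 0.006, 0.0], [0.0006, -0.0001, 0.006, 0.0], [0.0006, -0.0001, 0.006, 0.0], [0.0006, -0.0001, 0.006, 0.0], [0.0006, -0.0001, 0.006, 0.0], [0.0006, -0.0001, 0.006, 0.0], [0.0006, -0.0001, 0.006, 0.0]]
```

>>> apply_moves(
  increments=[
    [[0.003, 0, 0.001, 0], [0.0015, 0, 0.005, 0], [0, 0, 0.006, 0], [0, 0, 0.005, 0], [0, 0, 0, 0]],
  ],
)

```text
t: 20.35
tcp_pos: [0.5444, 0.2167, 0.1583]
tool_rot: [0.921, 0.39, 0.001, 0.008]
force: [0.1, 0.1, -2.0]
finger_gap: 0.635
```

```bash
python3 - <<'E'
from plan import *
st(); jar([.5434,.2152,.020],vmax=.006)
E
```

```text
t 20.35 tcp [0.5444 0.2167 0.1583] yaw 45.89 tilt z [ 0.008  -0.0131 -0.9999] q6 0.977 F [ 0.1  0.1 -2. ] M [0.08 0.07 0.03] gap 0.635 grasp [0.5449 0.2159 0.0983]
jar origin [0.5436 0.2154 0.0421] down [-0.0117 -0.0107 -0.9999]
[[-0.0, -0.0001, 0.0055, 0.0], [-0.0, -0.0001, 0.0055, 0.0], [-0.0, -0.0001, 0.0055, 0.0], [-0.0, -0.0001, 0.0055, 0.0]]
```

Inside the mouth, on target, with no contact. Continuing slowly.

>>> apply_moves(
  increments=[
    [[0, 0, 0.004, 0], [0, 0, 0.004, 0], [0, 0, 0.004, 0], [0, 0, 0.003, 0]],
  ],
)

```text
t: 20.75
tcp_pos: [0.545, 0.2165, 0.1427]
tool_rot: [0.921, 0.39, 0.002, 0.008]
force: [-0.9, -0.1, -2.0]
finger_gap: 0.633
```

```bash
python3 - <<'E'
from plan import *
st(); jar([.5434,.2152,.020],vmax=.006)
E
```

```text
t 20.75 tcp [0.545  0.2165 0.1427] yaw 45.89 tilt z [ 0.0095 -0.0128 -0.9999] q6 0.978 F [-0.9 -0.1 -2. ] M [-0.01 -0.    0.03] gap 0.633 grasp [0.5455 0.2158 0.0827]
jar origin [0.5444 0.2153 0.0265] down [-0.0102 -0.0104 -0.9999]
[[-0.0003, -0.0004, 0.0032, 0.0], [-0.0003, -0.0004, 0.0032, 0.0]]
```

>>> apply_moves(
  increments=[
    [[0, 0, 0.002, 0], [0, 0, 0.0015, 0]],
  ],
)

```text
t: 20.95
tcp_pos: [0.5449, 0.2165, 0.1386]
tool_rot: [0.921, 0.39, 0.002, 0.008]
force: [-0.2, 0.6, -0.9]
finger_gap: 0.634
```

>>> apply_moves(
  increments=[
    [[0, 0, 0.001, 0], [0, 0, 0.001, 0]],
  ],
)

```text
t: 21.15
tcp_pos: [0.5449, 0.2164, 0.1371]
tool_rot: [0.921, 0.39, 0.002, 0.008]
force: [-2.7, -0.6, 10.1]
finger_gap: 0.634
```

```bash
python3 - <<'E'
from plan import *
st(); jar([.5434,.2152,.020],vmax=.006)
E
```

```text
t 21.15 tcp [0.5449 0.2164 0.1371] yaw 45.89 tilt z [ 0.0089 -0.0131 -0.9999] q6 0.978 F [-2.7 -0.6 10.1] M [-0.08  0.45  0.  ] gap 0.634 grasp [0.5455 0.2156 0.0771]
jar origin [0.5442 0.2151 0.0209] down [-0.0108 -0.0107 -0.9999]
[[-0.0005, -0.0007, 0.0009, 0.0]]
```

>>> apply_moves(
  increments=[
    [[-0.0004, 0, -0.0003, 0], [0, 0, 0, 0]],
  ],
)

```text
t: 21.35
tcp_pos: [0.5449, 0.2161, 0.1379]
tool_rot: [0.921, 0.39, 0.002, 0.008]
force: [0.3, -0.3, -1.1]
finger_gap: 0.634
```

>>> apply_moves(
  increments=[
    [[0, 0, 0, 0], [0, 0, 0, 0], [0, 0, 0, 0]],
  ],
  fingers=0.8,
)

```text
t: 21.65
tcp_pos: [0.5455, 0.2163, 0.1384]
tool_rot: [0.921, 0.39, 0.003, 0.008]
force: [0.7, -0.7, -0.8]
finger_gap: 0.797
```

```bash
python3 - <<'E'
from plan import *
st(); snap('wrist','w10')
fn='w10'
W,p=cloud(fn); T=totool(fn,W)
m=(W[...,2]>.076)&(W[...,2]<.09); l,n=ndimage.label(m); m=l==l[258,258]; q=W[m]; k=abs(q[:,2]-np.median(q[:,2]))<.003
A=np.c_[q[:,:2],np.ones(len(q))]; print('lid top plane',np.linalg.lstsq(A[k],q[k,2],rcond=None)[0][:2],np.median(q[:,2]),q.mean(0))
E
```

```text
t 21.65 tcp [0.5455 0.2163 0.1384] yaw 45.89 tilt z [ 0.0118 -0.0125 -0.9999] q6 0.977 F [ 0.7 -0.7 -0.8] M [ 0.01 -0.02 -0.  ] gap 0.797 grasp [0.5462 0.2155 0.0784]
lid top plane [ 0.00038126 -0.00385118] 0.0823522564696306 [0.54568729 0.21614894 0.08223845]
```

View pics/w10.png

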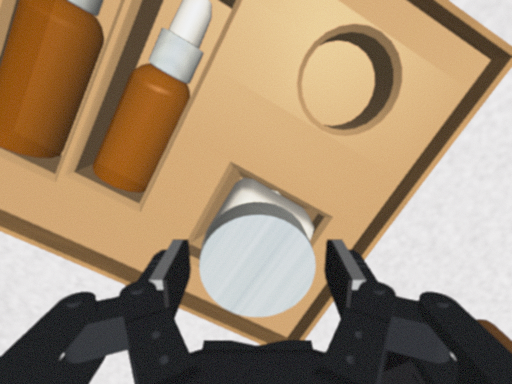

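Released: lid top at 82.3 mm (82 expected) and level. Retreating.

>>> apply_moves(
  increments=[
    [[0, 0, -0.004, 0], [0, 0, -0.008, 0], [0, 0, -0.015, 0], [0, 0, -0.025, 0], [0, 0, -0.03, 0]],
  ],
  fingers=0.9,
)

```text
t: 22.2
tcp_pos: [0.5424, 0.2168, 0.2204]
tool_rot: [0.921, 0.39, -0.002, 0.007]
force: [0.0, 0.5, 1.2]
finger_gap: 0.901
```

>>> apply_moves(
  increments=[
    [[-0.02, 0, -0.03, 0], [-0.03, 0, -0.03, 0], [-0.03, 0, -0.02, 0], [-0.01, 0, -0.01, 0], [0, 0, 0, 0]],
  ],
)

```text
t: 22.7
tcp_pos: [0.4792, 0.1523, 0.322]
tool_rot: [0.921, 0.39, 0.006, 0.009]
force: [0.9, -0.4, 0.5]
finger_gap: 0.899
```

>>> apply_moves(
  increments=[
    [[0, 0, 0, 0], [0, 0, 0, 0]],
  ],
)

```text
t: 22.9
tcp_pos: [0.4796, 0.1526, 0.3225]
tool_rot: [0.921, 0.39, 0.007, 0.009]
force: [-0.4, -0.2, -0.6]
finger_gap: 0.9
```

```bash
python3 - <<'E'
from plan import *
st(); snap('wrist','w11'); snap('side','s11')
W,p=cloud('w11'); z=W[...,2]
m=(z>.076)&(z<.09); m[300:]=0; l,n=ndimage.label(m)
for i in range(1,n+1):
    k=l==i
    if k.sum()<200: continue
    q=W[k]; kk=abs(q[:,2]-np.median(q[:,2]))<.003; A=np.c_[q[:,:2],np.ones(len(q))]
    print(k.sum(),q.mean(0),np.median(q[:,2]),np.linalg.lstsq(A[kk],q[kk,2],rcond=None)[0][:2],cv2.minEnclosingCircle((q[:,:2]*1000).astype(np.float32)))
E
```

```text
t 22.9 tcp [0.4796 0.1526 0.3225] yaw 45.96 tilt z [ 0.0199 -0.012  -0.9997] q6 0.868 F [-0.4 -0.2 -0.6] M [-0.05 -0.02 -0.  ] gap 0.9 grasp [0.4808 0.1519 0.2626]
2755 [0.54469349 0.21485103 0.08256114] 0.08256833596179056 [ 0.00459021 -0.00036554] ((544.3445434570312, 214.5117645263672), 28.321552276611328)
251 [0.59674934 0.00714607 0.08343771] 0.08386620559087199 [ 0.02610529 -0.06201   ] ((598.0924682617188, 1.8009233474731445), 11.827584266662598)
```

View pics/w11.png

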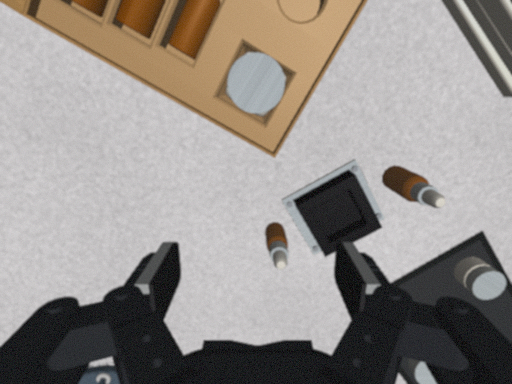

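View pics/s11.png

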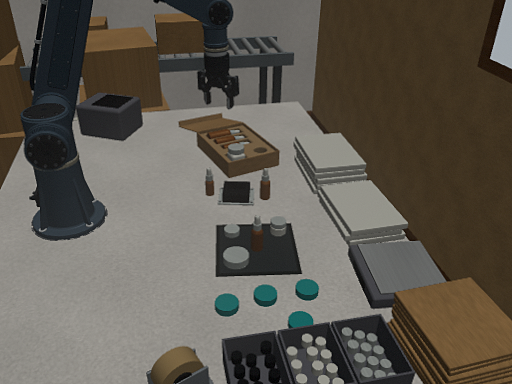

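The jar sits in its pocket, at (256,83) in the wrist view and (236,152) in the side view. The nest is empty, and the bottles, other lids and sample jar stand as they did.

```bash
python3 -c "
from station import manip
print(manip.sign_off())"
```

```text
the job is handed in; nothing more can be done
None
```

The jar is closed and stands in its square pocket in the gift box, the gripper is clear, and the job is handed in after about 23 s.

- **Capping:** I picked the 56 mm lid off the mat and set it on the neck. Turning it about 90° anticlockwise brought the drop, where the push force vanished and the lid sank about 4 mm to 48.5 mm. I then turned it about 172° clockwise. The height stopped changing at the home position and the torque rose to 0.66 N·m, so it is tight. The highest force I read while turning was about 9 N.
- **Placing:** I lifted the jar by its lid and lowered it into the pocket. It met the floor at the expected height with about 10 N, and I let go.

**Last checks:**
- **Height:** the lid's top read 82.3 and 82.6 mm above the bench, against 82 mm expected.
- **Level:** the jar is upright to within about 0.3°.
- **Surroundings:** in the last pictures the bottles, other lids and sample jar look as they did; I did not measure their positions again.

**Small disagreements:**
- **Tool tilt:** the tool drifted to 1–2° of tilt. I reduced it before setting the lid down and gripped again to level the lid.
- **Home height:** the lid's lower edge read about 44.0 mm at home, against 43.5 mm nominal, which is within the calibration error.

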